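# Split a press-fit pump housing evenly with a wedge

### The job

Take the pry wedge from its tool stand and drive it down into the pry notches at the two ends of the pump housing's seam, alternating ends, until the loose half has moved at least 9 mm off at both ends. Work it off evenly so it does not jam on its pins: open one end only about halfway first, and never let one end get more than 8 mm ahead of the other. Open it with the wedge only, keep the gripper off the housing, and finally set the wedge back upright in the stand it came from.

Things in the scene. Friction and masses are not known exactly. Their poses are not given: they have to be found in the camera images.
- wedge: Pry wedge, 150 g, tip down in one of 3 like stands; the only tool with rectangular handle and collar. Origin mid tip edge, z up, y along tip edge. Blade 24 (y) x 60 (z) mm, 3 thick (x) at tip, growing 0.4 per mm to 27. Collar 48x50, z 60-66; handle 24 (x) x 32 (y), z 66-126. Fixed stand: rim 70 mm above the table carries the collar (tip 10 mm up); opening 36 (x) x 42 (y), turned as the wedge.
- housing: Aluminium housing fixed to the bench, 125 (x) x 170 (y) mm, top z 80. Seam along y at x 0: fixed half (black stub) on -x, loose half on +x. Origin under seam middle at table height. Pry notches in the seam at y = +60 (left) and -60 (right), each 47 mm long (|y| 38-85): V mouth 18 mm wide at z 80 narrowing to a 4 mm throat at z 68, straight below to z 10. Fixed throat edge: x -2.
- left_lip (a point): Throat edge of the loose half in the left notch; at (2, 60, 68) mm in the housing frame when shut. Its x less 2 mm is how far the left end is open (limit about 20). The half grips its pins by friction: about 4 N sideways (3 to 10 N down on the wedge) moves an end; it stays where left. Opening one end turns the half about the other lip, 120 mm away, which stays put.
- right_lip (a point): The same for the right notch: at (2, -60, 68) mm in the housing frame when shut. In either notch the middle of the gap moves towards +x by half of the opening, so the wedge must be let move that way (up to 6 mm) as it goes down.
Things that resemble listed ones, but are neither listed nor needed, are in the scene too. What is shaped like the wedge but blue is not meant.

How it is judged:
By the outcome, as a careful person would: the job done as asked, in the order asked, and still so for the second after the job is handed in, with the robot touching nothing.
It also fails if it takes over 54 s, if anything falls off the work surface, if the arm or the gripper's body presses on something with over 40 N, if the wrist force passes 120 N, or if a joint passes its speed limit or range.

### The arm

A 6-joint arm with a two-finger parallel gripper is mounted at the origin on the work surface. World frame = base frame: x ahead of the robot, y to its left, z up, the work surface at z = 0. Lengths are in m, angles in degrees, forces in N, time in s.
With the tool pointing down it reaches from about 0.35 to 0.875 m from the base axis. Payload 4.2 kg.
Tool frame: the origin (TCP) lies on the centre line of the jaws, within the pads' length; the fingertips stand 19 mm ahead of it and the grasp point (between the pads) is the TCP; x points along the fingers, y is the direction in which the jaws open and shut, and the axes are right-handed (so a half turn about x gives the same grasp; the last joint's range is limited). The gripper opens to 87 mm and grips with 3 to 60 N. Pads are 19 mm wide; open, the fingers measure 117 mm over their backs; the gripper's body (75 mm by 190 mm) begins 51 mm behind the grasp point.
Start: joints at [14.817, 22.042, 0.453, 0, -68.411, -14.817], TCP at [0.625, 0, 0.242] pointing down, gripper open.
Joint ranges: [-179.83, 179.83], [-69.29, 118.12], [-61.27, 80.66], [-181.25, 117.63], [-171.15, -9.14], [-177.46, 177.46]. Speed limits (degrees/s): [159.86, 159.86, 180, 180, 180, 180].

### API

Orientations are given as a 3x3 rotation matrix whose columns are the frame's x, y, z axes.
In Python, from station import r, viewer, job, spotter gives the robot as it stands.
- The arm moves only by the tool play_rows, never from a script. Its argument "commands" is a list of rows, each an object of numbers: "fingers": the gripper command: -1 is fully open, 1 is shut, values between are in proportion; "tx", "ty", "tz": the shift along the tool's x, y, z normalised to -1 to 1, where 1 is 750 mm; "ax", "ay", "az": the turn, a rotation vector about the tool's x, y, z normalised to -1 to 1, where 1 is pi rad. In form: [{"fingers": .., "tx": .., "ty": .., "tz": .., "ax": .., "ay": .., "az": ..}, ...]. A call has 1 to 5 rows; each row is the pose to reach, as a shift and turn from the pose commanded when the call began, along the tool's axes at that moment, turning the shorter way round; what a row does not reach only later rows make up. A row lasts 1/12 s, in which the tool goes at most 41.7 mm and 7.16 degrees, less where a joint would pass 70% of its speed; a pose out of reach is approached as far as the arm can. A call with a number of a shift or a turn outside -1 to 1 is refused whole. A call with a gripper value outside its range is refused whole. The fingers move at their own pace and stop on an object; the grip force is fixed at half the most. Time passes only in rows, so rows that repeat a pose let the fingers close. It gives the time, the measured TCP pose, the force and the opening at its end, in the units of the state.
- r.sense(): the state, without advancing time (a new reading comes with each control period).
- viewer.capture(name): name is "scene" or "side" or "wrist"; returns a dict with "image" (384x512x3 uint8, red, green, blue), "fx", "fy", "cx", "cy" (pixels), "R" (3x3) and "t" (3): a world point X has camera coordinates R X + t; the wrist camera has in their place "mount" (4x4, takes a point from camera to tool coordinates, whose origin is the TCP and whose axes are the tool frame's). Camera axes: x right, y down, z forward; pixel columns grow to the right and rows downward; lengths in m; the calibration is good to about 2 mm. The wrist camera is an equidistant fisheye: a pixel r from the principal point sees the ray r / f radians off the axis. A picture is of the moment at which its call begins: read the wrist's pose just before it. There is no depth.
- job.finish_job(): hands the job in, once; it reports no verdict.
Trained networks look in a picture, given as the dict that the camera call returned (one of the last four; its "shot" number tells which), for a name from the list of things; names that differ only in an ending like _2 or _b are one class to them, and where a whole thing is asked for, a point or a joint stands for the part that bears it (a point fixed in the world has none). Each returns a list of dicts, best first, with "score" (0 to 1); they miss things now and then, are a little off and sometimes report something else, mostly with a low value. They report only what shows in the picture. A call takes as long as a camera call. They do not tell look-alikes from the thing itself.
- spotter.find_in(name, picture): "uv" ([column, row] in pixels, amid what is visible of it).
- spotter.silhouettes(name, picture): "region" (384x512 bool, what is visible of it) and "uv" ([column, row] in pixels, amid what is visible of it).
The state is a dict: "time_s": time; "joints": joint angles; "joint_velocities": joint speeds; "effort": joint torques, N m; "tcp_pos": TCP position; "ee_rot": TCP orientation; "wrist_force": force on the tool from outside, world axes, zero at the start; "moment": the same for the moment, N m; "gripper_width": opening from 0.0 (shut) to 1.0 (fully open).
Only numpy, scipy, OpenCV 4.12 (cv2) and the standard library are available. Lean on these libraries where they do the work, as an engineer would, in place of code of your own. Each camera call takes 0.05 s, during which the arm holds its last target. There are 200 camera calls.

## Working session

There is one attempt and no reset: what is moved stays moved. The work goes in short steps, Python scripts to look and compute and a tool call to move; the robot and the scene stay as the last step left them, time stands still between calls to the robot, and variables do not carry over. Pictures are saved under pics/ and viewed, about 8 in all and at most 12, crops included, and the job is handed in when it is done.

Besides the shell and the picture viewer there is one more tool, called after "Call:" in YAML: its name, and indented under it one key for each argument. play_rows: Moves the arm, as the interface text tells. Its arguments: {"type":"object","properties":{"commands":{"type":"array"}},"required":["commands"]}

```bash
mkdir -p pics; ls; python3 - <<'E'
from station import r, viewer, job, spotter
import cv2,numpy as np
s=r.sense();print(s['time_s'],s['tcp_pos'],s['ee_rot'],s['wrist_force'])
ims=[]
for n in ['scene','side','wrist']:
    p=viewer.capture(n)
    print(n,p['fx'],p['fy'],p['cx'],p['cy'],np.round(p.get('R',p.get('mount')),4).tolist(),p.get('t'))
    cv2.imwrite(f'pics/{n}0.png',p['image'][:,:,::-1])
    for k in ['wedge','housing','left_lip','right_lip']:
        print(k,[(np.round(d['uv']).tolist(),round(d['score'],2)) for d in spotter.find_in(k,p)])
E
```

```text
pics
0.0 [6.24434393e-01 1.72579782e-05 2.40434281e-01] [[-2.23513275e-03 -9.99997473e-01  2.43161042e-04]
 [-1.07055953e-04  2.43400933e-04  9.99999965e-01]
 [-9.99997496e-01  2.23510664e-03 -1.07599716e-04]] [ 0.67931092 -0.16448071 -0.52829193]
scene 400.40957868094637 400.40957868094637 256.3200695649662 193.4017342718598 [[0.0045, 1.0, -0.0067], [0.6987, -0.0079, -0.7154], [-0.7154, -0.0015, -0.6987]] [-0.04809067 -0.30928081  1.25086805]
wedge [([304.0, 155.0], 0.82), ([295.0, 193.0], 0.74)]
housing [([161.0, 229.0], 0.67)]
left_lip [([155.0, 231.0], 0.69)]
right_lip [([154.0, 235.0], 0.65)]
side 486.9664439110032 486.9664439110032 254.92957250643968 189.4002082045794 [[0.8806, -0.4734, -0.0207], [-0.2413, -0.4103, -0.8794], [0.4079, 0.7794, -0.4756]] [-0.41278087  0.22593251  0.98302979]
wedge [([203.0, 191.0], 0.78), ([248.0, 178.0], 0.61)]
housing [([327.0, 250.0], 0.95), ([345.0, 237.0], 0.67)]
left_lip [([346.0, 236.0], 0.79)]
right_lip [([345.0, 235.0], 0.71)]
wrist 297.3186396354542 297.3186396354542 260.0112502541223 187.81669090199634 [[-0.0001, -0.2396, 0.9709, -0.1433], [1.0, 0.0006, 0.0003, 0.0], [-0.0006, 0.9709, 0.2396, -0.0654], [0.0, 0.0, 0.0, 1.0]] None
wedge [([336.0, 270.0], 0.76)]
housing [([303.0, 67.0], 0.68)]
left_lip [([280.0, 54.0], 0.95)]
right_lip [([277.0, 54.0], 0.95)]
```

```bash
python3 - <<'E'
import cv2,numpy as np
a=cv2.imread('pics/scene0.png');b=cv2.imread('pics/side0.png')
cv2.imwrite('pics/s1.png',cv2.resize(a,(800,600),interpolation=cv2.INTER_CUBIC))
cv2.imwrite('pics/s2.png',cv2.resize(b,(800,600),interpolation=cv2.INTER_CUBIC))
E
```

```text
(no output)
```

View pics/s1.png

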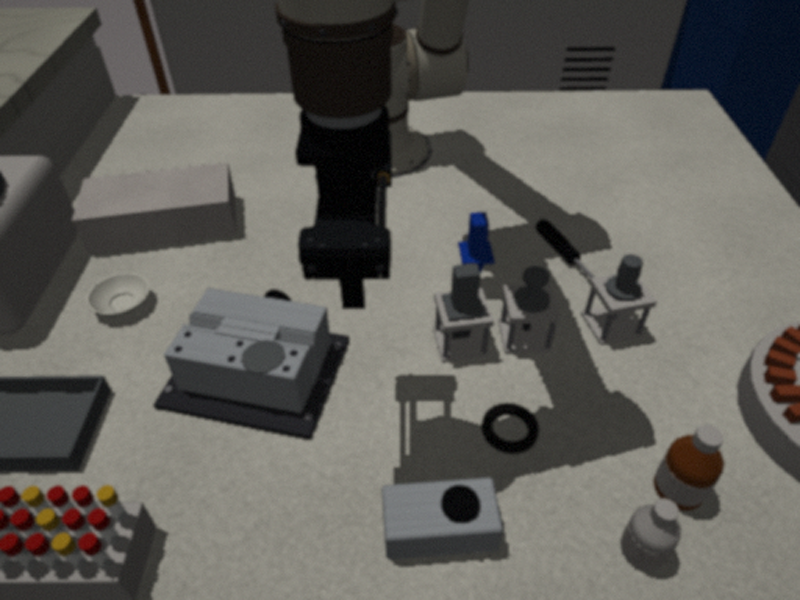

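View pics/s2.png

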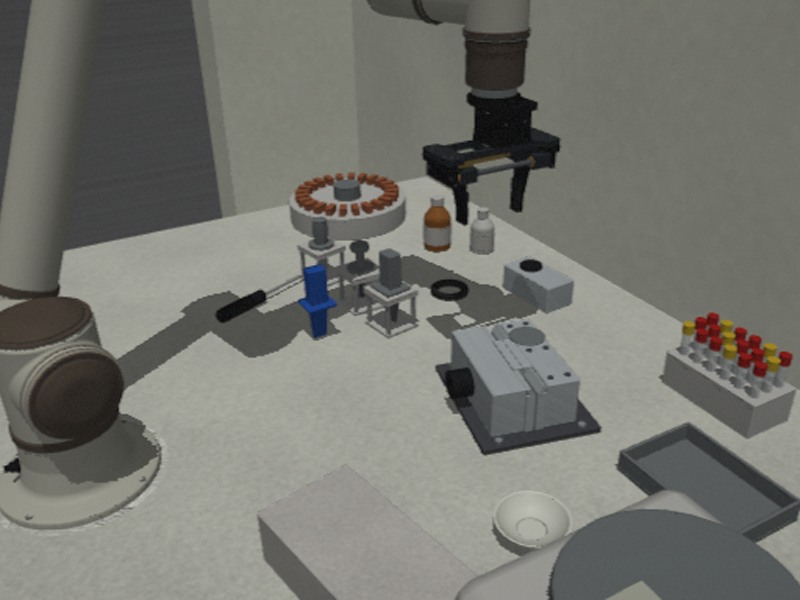

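The wedge is the rectangular grey tool at zoomed scene pixel (466,290), in the stand nearest the housing. The blue look-alike sits behind it. The housing is at about (255,335), with its black stub towards the robot. Next I'll get a rough position for both.

```bash
cat > h.py <<'E'
from station import r, viewer, job, spotter
import cv2,numpy as np
def cap(n):
    s=r.sense();p=viewer.capture(n)
    if n=='wrist':
        T=np.eye(4);T[:3,:3]=s['ee_rot'];T[:3,3]=s['tcp_pos'];M=T@np.array(p['mount'])
        p['C']=M[:3,3];p['A']=M[:3,:3]
    else:
        R=np.array(p['R']);p['C']=-R.T@np.array(p['t']);p['A']=R.T
    p['n']=n;return p
def ray(p,uv):
    x=(uv[0]-p['cx'])/p['fx'];y=(uv[1]-p['cy'])/p['fy']
    if p['n']=='wrist':
        th=np.hypot(x,y);k=np.sin(th)/max(th,1e-9);d=np.array([x*k,y*k,np.cos(th)])
    else: d=np.array([x,y,1.])
    return p['A']@d
def atz(p,uv,z):
    d=ray(p,uv);return p['C']+d*(z-p['C'][2])/d[2]
def proj(p,X):
    c=(np.atleast_2d(X)-p['C'])@p['A']
    if p['n']=='wrist':
        q=np.hypot(c[:,0],c[:,1]);th=np.arctan2(q,c[:,2]);k=th/np.maximum(q,1e-9)
    else: k=1/c[:,2]
    return np.c_[p['cx']+p['fx']*c[:,0]*k,p['cy']+p['fy']*c[:,1]*k]
E
python3 - <<'E'
from h import *
a=cap('scene');b=cap('side')
f=.64
print('handle top',atz(a,(466*f,268*f),.136),atz(b,(390*f,255*f),.136))
for q in [(203,290),(327,308),(302,376),(170,352)]: print('house',atz(a,(q[0]*f,q[1]*f),.08))
for q in [(452,330),(512,320),(577,378),(490,395)]: print('houseS',atz(b,(q[0]*f,q[1]*f),.08))
E
```

```text
handle top [0.52219071 0.12854855 0.136     ] [0.51820729 0.11419723 0.136     ]
house [ 0.49870533 -0.21831196  0.08      ]
house [ 0.53480511 -0.04921234  0.08      ]
house [ 0.64736619 -0.06950768  0.08      ]
house [ 0.60850838 -0.23409987  0.08      ]
houseS [ 0.53069584 -0.05496187  0.08      ]
houseS [ 0.62357375 -0.07544048  0.08      ]
houseS [ 0.60809835 -0.24235942  0.08      ]
houseS [ 0.48745581 -0.21679771  0.08      ]
```

Call:
play_rows:
  commands:
    - {"fingers": -1, "tx": 0, "ty": 0.073, "tz": -0.2, "ax": 0, "ay": 0, "az": 0}
    - {"fingers": -1, "tx": 0, "ty": 0.073, "tz": -0.2, "ax": 0, "ay": 0, "az": 0}
    - {"fingers": -1, "tx": 0, "ty": 0.073, "tz": -0.2, "ax": 0, "ay": 0, "az": 0}
    - {"fingers": -1, "tx": 0, "ty": 0.073, "tz": -0.2, "ax": 0, "ay": 0, "az": 0}
    - {"fingers": -1, "tx": 0, "ty": 0.073, "tz": -0.2, "ax": 0, "ay": 0, "az": 0}

```text
time_s: 1.27
tcp_pos: [0.5678, -0.1545, 0.2419]
ee_rot: [[-0.001, -1.0, 0.006], [-0.001, 0.006, 1.0], [-1.0, 0.001, -0.001]]
wrist_force: [0.2, 0.9, 0.4]
gripper_width: 0.999
```

```bash
python3 - <<'E'
from h import *
import pickle
p=cap('wrist');s=r.sense();print(s['time_s'],s['tcp_pos'],s['joint_velocities'])
pickle.dump(p,open('w1.pkl','wb'))
cv2.imwrite('pics/w1.png',cv2.resize(p['image'][:,:,::-1],(800,600),interpolation=cv2.INTER_CUBIC))
print(proj(p,[[.57,-.143,.08]])/.64)
E
```

```text
1.3167 [ 0.56900312 -0.15263619  0.24182589] [ 3.05027325  0.63877897  0.9827783  -0.36619085  0.43964268 -0.91318202]
[[402.76834707 295.85898243]]
```

View pics/w1.png

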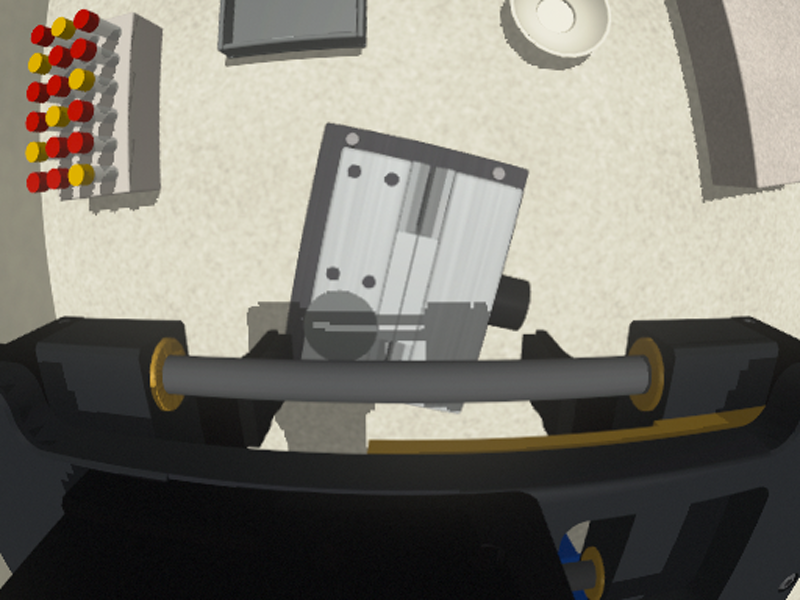

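The right notch is visible at (430,200), but the gripper hides the left notch. I'll step +y so the whole housing can be seen.

Call:
play_rows:
  commands:
    - {"fingers": -1, "tx": 0, "ty": 0, "tz": 0.173, "ax": 0, "ay": 0, "az": 0}
    - {"fingers": -1, "tx": 0, "ty": 0, "tz": 0.173, "ax": 0, "ay": 0, "az": 0}
    - {"fingers": -1, "tx": 0, "ty": 0, "tz": 0.173, "ax": 0, "ay": 0, "az": 0}
    - {"fingers": -1, "tx": 0, "ty": 0, "tz": 0.173, "ax": 0, "ay": 0, "az": 0}
    - {"fingers": -1, "tx": 0, "ty": 0, "tz": 0.173, "ax": 0, "ay": 0, "az": 0}

```text
time_s: 1.73
tcp_pos: [0.5705, -0.0171, 0.2417]
ee_rot: [[0.0, -1.0, -0.005], [0.0, -0.005, 1.0], [-1.0, -0.0, 0.0]]
wrist_force: [-0.1, -1.0, 0.3]
gripper_width: 1.003
```

Call:
play_rows:
  commands:
    - {"fingers": -1, "tx": 0, "ty": 0, "tz": 0, "ax": 0, "ay": 0, "az": 0}
    - {"fingers": -1, "tx": 0, "ty": 0, "tz": 0, "ax": 0, "ay": 0, "az": 0}

```text
time_s: 1.9
tcp_pos: [0.5703, -0.0206, 0.2415]
ee_rot: [[-0.0, -1.0, 0.0], [-0.0, 0.0, 1.0], [-1.0, 0.0, -0.0]]
wrist_force: [-0.2, 0.0, -1.0]
gripper_width: 0.995
```

```bash
python3 - <<'E'
from h import *
import pickle
p=cap('wrist');s=r.sense();print(s['time_s'],s['tcp_pos'],s['joint_velocities'])
pickle.dump(p,open('w2.pkl','wb'))
print(proj(p,[[.57,-.143,.08]]))
im=p['image'][60:260,130:380,::-1]
cv2.imwrite('pics/w2.png',cv2.resize(im,(750,600),interpolation=cv2.INTER_CUBIC))
E
```

```text
1.95 [ 0.57026088 -0.02099414  0.24147635] [-0.70658445 -0.01030031 -0.05326461 -0.00949102  0.01041832 -0.07606126]
[[260.215993    60.87514832]]
```

View pics/w2.png

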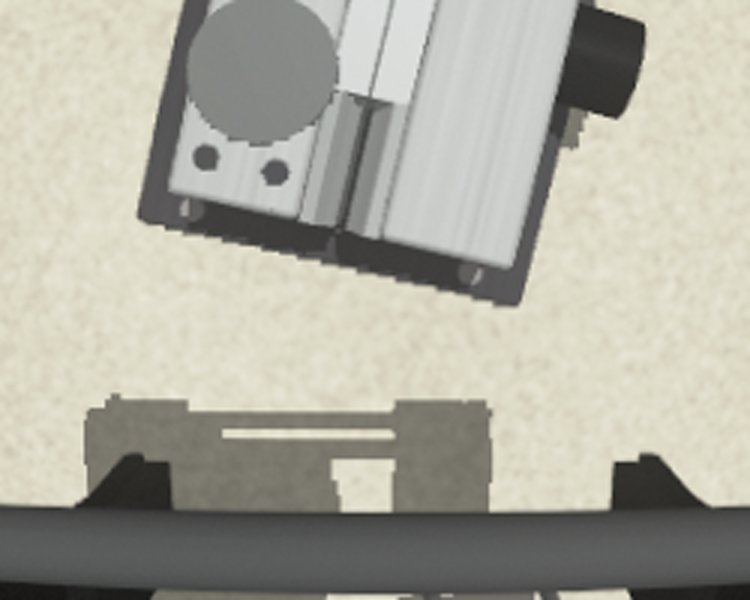

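```bash
cat > fit.py <<'E'
from h import *
from scipy.optimize import least_squares
def fit(obs,x0):
    def W(q,L):
        c,s=np.cos(q[2]),np.sin(q[2]);L=np.atleast_2d(L)/1000.
        return np.c_[q[0]+c*L[:,0]-s*L[:,1],q[1]+s*L[:,0]+c*L[:,1],L[:,2]]
    f=lambda q:np.concatenate([(proj(p,W(q,L))-np.array(uv)).ravel() for p,L,uv in obs])
    o=least_squares(f,x0,loss='soft_l1',x_scale=[.01,.01,.1]);return o.x,f(o.x).reshape(-1,2),W
E
python3 - <<'E'
from fit import *
import pickle
w1=pickle.load(open('w1.pkl','rb'));w2=pickle.load(open('w2.pkl','rb'))
A=np.array([130,60])+np.array([(300,218),(384,238),(334,92),(408,104)])/3
LA=[(9,85,80),(-9,85,80),(9,38,80),(-9,38,80)]
B=np.array([(414,163),(458,173),(399,232),(440,238)])*.64
LB=[(9,-85,80),(-9,-85,80),(9,-38,80),(-9,-38,80)]
for o in ([(w2,LA,A)],[(w1,LB,B)],[(w1,LB,B),(w2,LA,A)]):
    q,e,W=fit(o,[.57,-.143,-.2]);print(q[:2]*1000,np.degrees(q[2]));print(np.round(e,1).tolist())
im=cv2.resize(w2['image'][0:200,130:380,::-1],(750,600),interpolation=cv2.INTER_CUBIC)
for u in proj(w2,W(q,LA+LB+[(62.5,85,80),(-62.5,85,80),(62.5,-85,80),(-62.5,-85,80),(2,60,68),(2,-60,68),(-2,60,68),(-2,-60,68)])):
    cv2.circle(im,tuple(int(v) for v in (u-[130,0])*3),2,(0,0,255),-1)
cv2.imwrite('pics/w2b.png',im)
E
```

```text
[ 565.42905068 -146.6668109 ] -15.7031429082504
[[3.7, 1.5], [-7.4, -0.5], [4.7, -0.6], [-2.9, 0.1]]
[ 570.07381068 -147.40919995] -15.9327360568586
[[6.7, 0.2], [-4.5, -1.3], [3.8, -0.0], [-5.7, 0.8]]
[ 567.29193571 -147.01381917] -14.46474704621683
[[7.3, 0.2], [-3.8, -1.7], [5.5, 0.3], [-3.8, 0.7], [3.6, 1.9], [-7.4, -0.6], [3.5, -0.5], [-3.9, -0.2]]
```

View pics/w2b.png

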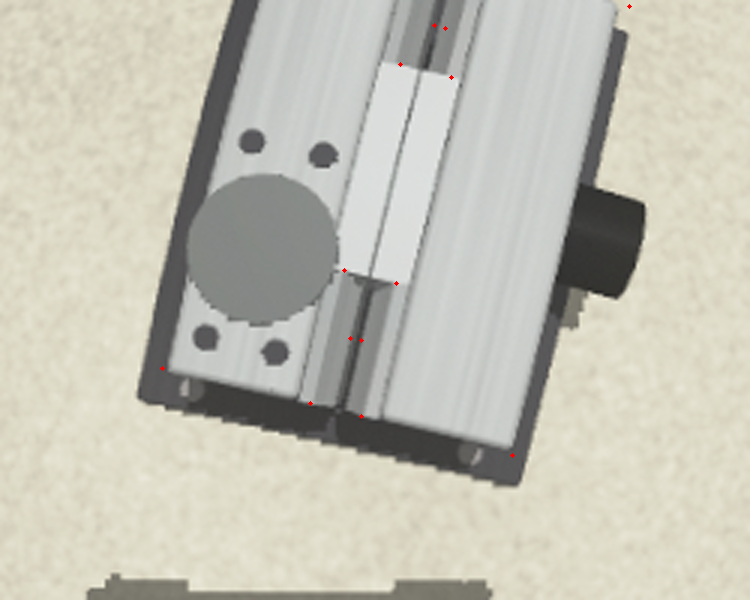

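Call:
play_rows:
  commands:
    - {"fingers": -1, "tx": 0, "ty": 0.04, "tz": 0.33, "ax": 0, "ay": 0, "az": 0}
    - {"fingers": -1, "tx": 0, "ty": 0.04, "tz": 0.33, "ax": 0, "ay": 0, "az": 0}
    - {"fingers": -1, "tx": 0, "ty": 0.04, "tz": 0.33, "ax": 0, "ay": 0, "az": 0}
    - {"fingers": -1, "tx": 0, "ty": 0.04, "tz": 0.33, "ax": 0, "ay": 0, "az": 0}
    - {"fingers": -1, "tx": 0, "ty": 0.04, "tz": 0.33, "ax": 0, "ay": 0, "az": 0}

```text
time_s: 2.37
tcp_pos: [0.5452, 0.1869, 0.2418]
ee_rot: [[0.0, -1.0, 0.003], [0.0, 0.003, 1.0], [-1.0, -0.0, 0.0]]
wrist_force: [0.9, -0.1, -0.3]
gripper_width: 1.004
```

Call:
play_rows:
  commands:
    - {"fingers": -1, "tx": 0, "ty": 0, "tz": 0.05, "ax": 0, "ay": 0, "az": 0}
    - {"fingers": -1, "tx": 0, "ty": 0, "tz": 0.05, "ax": 0, "ay": 0, "az": 0}
    - {"fingers": -1, "tx": 0, "ty": 0, "tz": 0.05, "ax": 0, "ay": 0, "az": 0}
    - {"fingers": -1, "tx": 0, "ty": 0, "tz": 0.05, "ax": 0, "ay": 0, "az": 0}

```text
time_s: 2.7
tcp_pos: [0.5453, 0.2231, 0.2412]
ee_rot: [[-0.001, -1.0, 0.001], [-0.001, 0.001, 1.0], [-1.0, 0.001, -0.001]]
wrist_force: [0.2, -0.7, 0.0]
gripper_width: 1.002
```

```bash
python3 - <<'E'
from h import *
import pickle
p=cap('wrist');s=r.sense();print(s['time_s'],s['tcp_pos'],s['joint_velocities'])
pickle.dump(p,open('w3.pkl','wb'))
u=proj(p,[[.52,.122,.136]])[0];print(u)
x,y=np.clip(np.round(u-[80,64]).astype(int),0,[352,256]);print(x,y)
cv2.imwrite('pics/w3.png',cv2.resize(p['image'][y:y+128,x:x+160,::-1],(750,600),interpolation=cv2.INTER_CUBIC))
E
```

```text
2.75 [0.54537288 0.22260469 0.24138315] [-0.58455247 -0.39518187 -0.17228628 -0.04341258  0.04980494 -0.13476524]
[290.38738842  73.85522194]
210 10
```

View pics/w3.png

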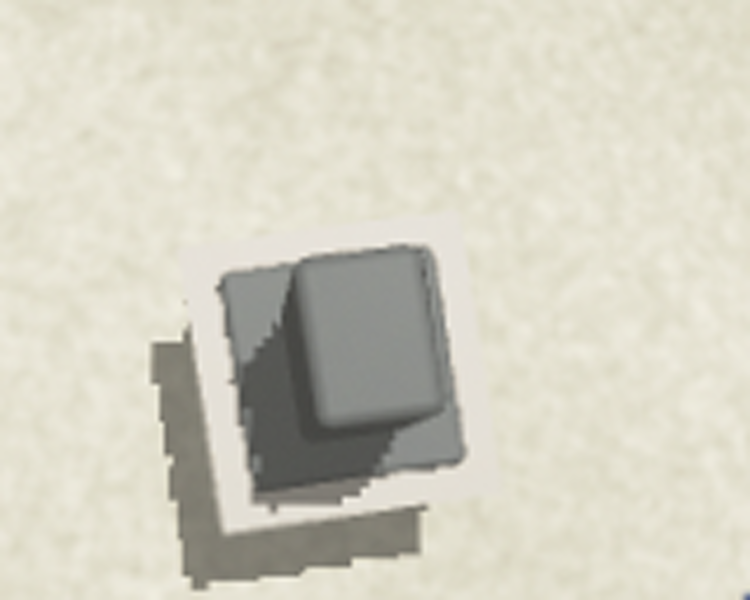

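The wedge handle top is at crop (297–443, 245–428) and it is turned about +7°. On the housing, the thin seam line and the outer corners are better features than the mouth strip edges, so I'll refit on those.

```bash
python3 - <<'E'
from fit import *
import pickle
w2=pickle.load(open('w2.pkl','rb'));w3=pickle.load(open('w3.pkl','rb'));w1=pickle.load(open('w1.pkl','rb'))
A=np.array([130,0])+np.array([(371,277),(421,70),(168,372),(512,448)])/3
LA=[(0,38,80),(0,-38,80),(62.5,85,80),(-62.5,85,80)]
q,e,W=fit([(w2,LA,A)],[.57,-.143,-.2]);print('H',q[:2]*1000,np.degrees(q[2]));print(np.round(e,1).tolist())
q1,e,W=fit([(w2,LA[:2],A[:2])],q);print('seam only',q1[:2]*1000,np.degrees(q1[2]));print(np.round(e,1).tolist())
B=np.array([210,10])+np.array([(297,257),(432,244),(443,408),(318,430),(222,273),(254,500),(466,460)])/4.6875
LB=[(12,-16,136),(-12,-16,136),(-12,16,136),(12,16,136),(24,-25,76),(24,25,76),(-24,25,76)]
k,e,W=fit([(w3,LB,B)],[.52,.12,.12]);print('W',k[:2]*1000,np.degrees(k[2]));print(np.round(e,1).tolist())
def mk(p,q,L,box,sc,fn):
    x,y,w,h=box;im=cv2.resize(p['image'][y:y+h,x:x+w,::-1],None,fx=sc,fy=sc,interpolation=cv2.INTER_CUBIC)
    for u in proj(p,W(q,L)): cv2.circle(im,tuple(int(v) for v in (u-[x,y]+.5)*sc),2,(0,0,255),-1)
    return im
L=[(a,b,z) for b in (85,60,38,-38,-60,-85) for a,z in ((9,80),(-9,80),(2,68),(-2,68),(62.5,80),(-62.5,80))]+[(0,b,80) for b in (-20,0,20)]
i1=mk(w2,q,L,(175,0,160,155),3.8,'');i2=mk(w1,q,L,(175,80,160,155),3.8,'')
i1=np.hstack([i1[:, :400],i2[:,:400]]);cv2.imwrite('pics/m.png',i1)
E
```

```text
H [ 568.18618792 -147.61336582] -13.048665016841303
[[-0.2, -0.4], [0.1, -0.5], [-1.1, 0.1], [1.5, 1.1]]
seam only [ 568.1339275  -147.13638608] -12.904826664295502
[[-0.0, 0.1], [0.0, -0.1]]
W [520.60809991 128.54632389] 8.066020777677076
[[-0.8, -0.2], [-1.0, -0.6], [2.0, 1.6], [0.2, 0.4], [-0.1, -0.6], [-0.1, -1.7], [0.6, 1.0]]
```

View pics/m.png

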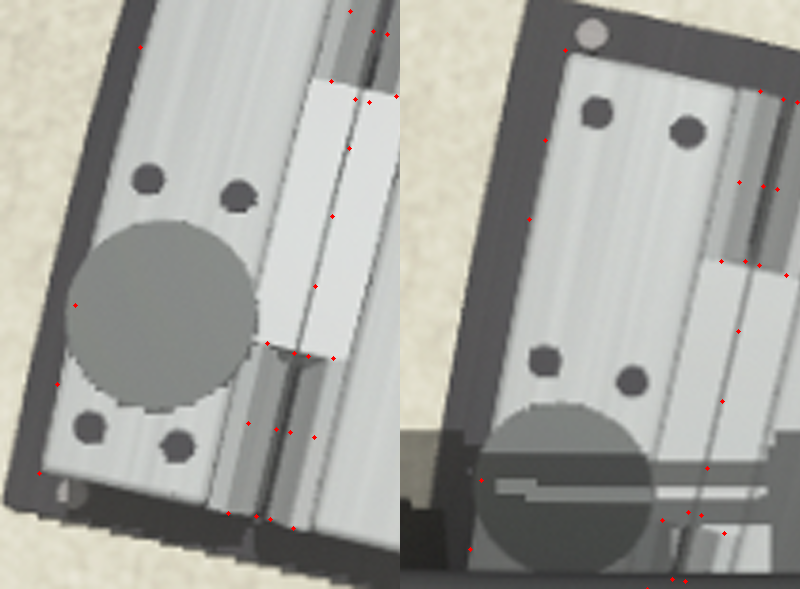

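```bash
python3 - <<'E'
from h import *
a=cap('scene');b=cap('side');f=.64
def tri(u,v):
    d1,d2=ray(a,np.array(u)*f),ray(b,np.array(v)*f)
    k=np.linalg.lstsq(np.c_[d1,-d2],b['C']-a['C'],rcond=None)[0]
    P,Q=a['C']+d1*k[0],b['C']+d2*k[1];return np.round((P+Q)/2*1000),np.round((P-Q)*1000)
print('blue top',tri((479,214),(315,267)));print('mush',tri((537,270),(360,243)));print('wedge top',tri((466,268),(390,252)))
print('round',tri((629,258),(320,222)))
E
```

```text
blue top (array([403., 155., 128.]), array([-2.,  3.,  4.]))
mush (array([512., 219., 120.]), array([-3.,  3.,  4.]))
wedge top (array([524., 127., 136.]), array([-2.,  2.,  2.]))
round (array([491., 343., 119.]), array([-3.,  3.,  5.]))
```

Call:
play_rows:
  commands:
    - {"fingers": -1, "tx": 0.06, "ty": 0.032, "tz": -0.126, "ax": -0.0448, "ay": 0, "az": 0}
    - {"fingers": -1, "tx": 0.06, "ty": 0.032, "tz": -0.126, "ax": -0.0448, "ay": 0, "az": 0}
    - {"fingers": -1, "tx": 0.08, "ty": 0.032, "tz": -0.126, "ax": -0.0448, "ay": 0, "az": 0}
    - {"fingers": -1, "tx": 0.102, "ty": 0.032, "tz": -0.126, "ax": -0.0448, "ay": 0, "az": 0}
    - {"fingers": -1, "tx": 0.102, "ty": 0.032, "tz": -0.126, "ax": -0.0448, "ay": 0, "az": 0}

```text
time_s: 3.27
tcp_pos: [0.5187, 0.1261, 0.162]
ee_rot: [[-0.007, -0.991, -0.136], [-0.003, -0.136, 0.991], [-1.0, 0.007, -0.002]]
wrist_force: [0.2, 0.6, -0.2]
gripper_width: 1.0
```

Call:
play_rows:
  commands:
    - {"fingers": -1, "tx": 0.0, "ty": 0, "tz": 0, "ax": 0, "ay": 0, "az": 0}
    - {"fingers": -1, "tx": 0.0, "ty": 0, "tz": 0, "ax": 0, "ay": 0, "az": 0}

```text
time_s: 3.43
tcp_pos: [0.5224, 0.1298, 0.1665]
ee_rot: [[0.003, -0.99, -0.14], [0.001, -0.14, 0.99], [-1.0, -0.003, 0.0]]
wrist_force: [0.1, 0.1, 0.4]
gripper_width: 0.998
```

```bash
python3 - <<'E'
from h import *
a=cap('wrist')
print(a['C'],r.sense()['tcp_pos'])
cv2.imwrite('pics/g.png',np.hstack([cv2.resize(cap(n)['image'][y:y+200,x:x+200,::-1],(400,400)) for n,x,y in (('scene',220,80),('side',150,80))]))
E
```

```text
[0.53117768 0.0649196  0.30972083] [0.52248713 0.13017951 0.16662237]
```

View pics/g.png

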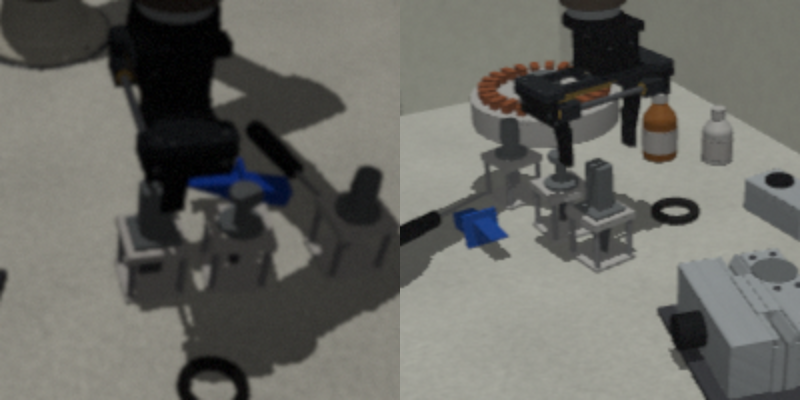

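The blue look-alike now lies on its side. The wrist felt no force, so it may have toppled on its own. The gripper looks lined up over the wedge, and I'll check that by projecting.

```bash
python3 - <<'E'
from h import *
s=r.sense();R=s['ee_rot'];t=s['tcp_pos']
for n,x,y in (('scene',220,80),('side',150,80)):
    p=cap(n)
    off=400 if n=='side' else 0
    print(n,'wedge top',(proj(p,[[.5206,.1285,.136]])-[x,y])*2+[off,0])
    print('tips',((proj(p,np.array([t+R@np.array([.019,d,0]) for d in(-.0435,.0435)])))-[x,y])*2+[off,0])
E
```

```text
scene wedge top [[156.30125736 181.96758109]]
tips [[169.60490861 204.24787833]
 [149.58555676 146.37847206]]
side wedge top [[595.61409554 161.81540949]]
tips [[623.28595404 143.87353356]
 [567.18927886 162.12453135]]
```

Call:
play_rows:
  commands:
    - {"fingers": -1, "tx": 0.03, "ty": 0, "tz": -0.001, "ax": 0, "ay": 0, "az": 0}
    - {"fingers": -1, "tx": 0.06, "ty": 0, "tz": -0.001, "ax": 0, "ay": 0, "az": 0}
    - {"fingers": -1, "tx": 0.083, "ty": 0, "tz": -0.001, "ax": 0, "ay": 0, "az": 0}
    - {"fingers": -1, "tx": 0.083, "ty": 0, "tz": -0.001, "ax": 0, "ay": 0, "az": 0}
    - {"fingers": 0, "tx": 0.083, "ty": 0, "tz": -0.001, "ax": 0, "ay": 0, "az": 0}

```text
time_s: 4.1
tcp_pos: [0.5212, 0.129, 0.1026]
ee_rot: [[-0.001, -0.99, -0.141], [-0.001, -0.141, 0.99], [-1.0, 0.001, -0.001]]
wrist_force: [1.2, 0.2, 0.4]
gripper_width: 0.972
```

Call:
play_rows:
  commands:
    - {"fingers": 1, "tx": 0, "ty": 0, "tz": 0, "ax": 0, "ay": 0, "az": 0}
    - {"fingers": 1, "tx": 0, "ty": 0, "tz": 0, "ax": 0, "ay": 0, "az": 0}
    - {"fingers": 1, "tx": 0, "ty": 0, "tz": 0, "ax": 0, "ay": 0, "az": 0}
    - {"fingers": 1, "tx": 0, "ty": 0, "tz": 0, "ax": 0, "ay": 0, "az": 0}
    - {"fingers": 1, "tx": 0, "ty": 0, "tz": 0, "ax": 0, "ay": 0, "az": 0}

```text
time_s: 4.52
tcp_pos: [0.5215, 0.129, 0.1035]
ee_rot: [[0.001, -0.99, -0.14], [0.001, -0.14, 0.99], [-1.0, -0.001, 0.0]]
wrist_force: [0.4, 0.4, -0.4]
gripper_width: 0.627
```

Call:
play_rows:
  commands:
    - {"fingers": 1, "tx": 0, "ty": 0, "tz": 0, "ax": 0, "ay": 0, "az": 0}
    - {"fingers": 1, "tx": 0, "ty": 0, "tz": 0, "ax": 0, "ay": 0, "az": 0}
    - {"fingers": 1, "tx": 0, "ty": 0, "tz": 0, "ax": 0, "ay": 0, "az": 0}

```text
time_s: 4.77
tcp_pos: [0.5213, 0.1288, 0.1028]
ee_rot: [[0.0, -0.99, -0.14], [-0.0, -0.14, 0.99], [-1.0, -0.0, -0.0]]
wrist_force: [-0.3, 0.6, 0.5]
gripper_width: 0.406
```

Call:
play_rows:
  commands:
    - {"fingers": 1, "tx": 0, "ty": 0, "tz": 0, "ax": 0, "ay": 0, "az": 0}
    - {"fingers": 1, "tx": 0, "ty": 0, "tz": 0, "ax": 0, "ay": 0, "az": 0}
    - {"fingers": 1, "tx": 0, "ty": 0, "tz": 0, "ax": 0, "ay": 0, "az": 0}
    - {"fingers": 1, "tx": 0, "ty": 0, "tz": 0, "ax": 0, "ay": 0, "az": 0}

```text
time_s: 5.1
tcp_pos: [0.5213, 0.1288, 0.1027]
ee_rot: [[-0.0, -0.99, -0.14], [-0.0, -0.14, 0.99], [-1.0, 0.0, -0.0]]
wrist_force: [0.6, 0.1, 1.0]
gripper_width: 0.274
```

```bash
python3 - <<'E'
from h import *
import pickle
s=r.sense();p=cap('wrist');print(s['tcp_pos'],s['gripper_width'],s['wrist_force'])
pickle.dump(p,open('w4.pkl','wb'))
cv2.imwrite('pics/w4.png',cv2.resize(p['image'][:,:,::-1],(800,600)))
E
```

```text
[0.52128898 0.12884765 0.10274352] 0.2741402575716994 [0.60852823 0.10695024 1.02749091]
```

View pics/w4.png

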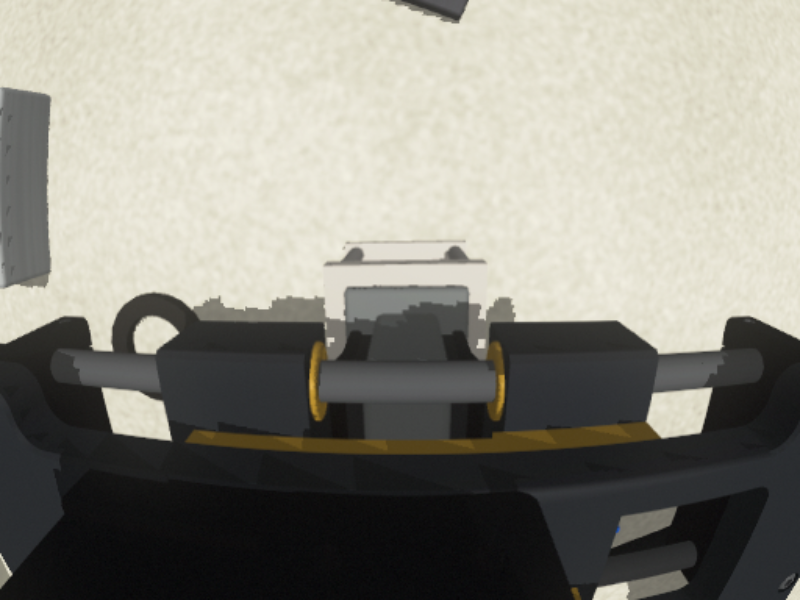

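```bash
python3 - <<'E'
from h import *
import pickle
p=pickle.load(open('w4.pkl','rb'));s=r.sense();R=s['ee_rot'];t=s['tcp_pos']
for uv,z in (((345,288),.076),((468,288),.076),((325,263),.07),((487,262),.07),):
    X=atz(p,np.array(uv)*.64,z);print(np.round(R.T@(X-t)*1000,1))
E
```

```text
[ 26.8 -23.  -25.5]
[ 26.8  23.5 -25.5]
[ 32.8 -31.5 -34.1]
[ 32.8  31.5 -34.5]
```

Call:
play_rows:
  commands:
    - {"fingers": 1, "tx": -0.04, "ty": 0, "tz": 0, "ax": 0, "ay": 0, "az": 0}
    - {"fingers": 1, "tx": -0.09, "ty": 0, "tz": 0, "ax": 0, "ay": 0, "az": 0}
    - {"fingers": 1, "tx": -0.14, "ty": 0, "tz": 0, "ax": 0, "ay": 0, "az": 0}
    - {"fingers": 1, "tx": -0.14, "ty": 0, "tz": 0, "ax": 0, "ay": 0, "az": 0}
    - {"fingers": 1, "tx": -0.14, "ty": 0, "tz": 0, "ax": 0, "ay": 0, "az": 0}

```text
time_s: 5.57
tcp_pos: [0.5222, 0.1295, 0.2101]
ee_rot: [[0.005, -0.99, -0.14], [0.003, -0.14, 0.99], [-1.0, -0.005, 0.002]]
wrist_force: [-0.5, -0.3, -2.8]
gripper_width: 0.273
```

```bash
cat > goto.py <<'E'
from h import *
import sys
def goto(x,y,z,yaw):
    s=r.sense();R=np.array(s['ee_rot']);t=np.array(s['tcp_pos'])
    c,n=np.cos(np.radians(yaw)),np.sin(np.radians(yaw))
    Rt=np.array([[0,-c,-n],[0,-n,c],[-1,0,0]])
    d=R.T@(np.array([x,y,z])-t)/.75
    v=cv2.Rodrigues(R.T@Rt)[0].ravel()/np.pi
    print('t',round(s['time_s'],2),'pos',np.round(t*1000,1),'F',np.round(s['wrist_force'],1),'w',round(s['gripper_width'],3));print('shift',np.round(d,4),'turn',np.round(v,4))
if __name__=='__main__': goto(*map(float,sys.argv[1:5]))
E
python3 goto.py .5817 -.0891 .2 -13.05
```

```text
t 5.57 pos [522.2 129.5 210.1] F [-0.5 -0.3 -2.8] w 0.273
shift [ 0.0129 -0.0377 -0.2997] turn [0.1173 0.001  0.0014]
```

Call:
play_rows:
  commands:
    - {"fingers": 1, "tx": 0, "ty": -0.057, "tz": -0.26, "ax": 0.1173, "ay": 0, "az": 0}
    - {"fingers": 1, "tx": 0, "ty": -0.057, "tz": -0.26, "ax": 0.1173, "ay": 0, "az": 0}
    - {"fingers": 1, "tx": 0, "ty": -0.057, "tz": -0.26, "ax": 0.1173, "ay": 0, "az": 0}
    - {"fingers": 1, "tx": 0, "ty": -0.057, "tz": -0.26, "ax": 0.1173, "ay": 0, "az": 0}
    - {"fingers": 1, "tx": 0, "ty": -0.057, "tz": -0.26, "ax": 0.1173, "ay": 0, "az": 0}

```text
time_s: 5.98
tcp_pos: [0.5904, -0.0607, 0.2056]
ee_rot: [[-0.004, -0.974, 0.227], [-0.0, 0.227, 0.974], [-1.0, 0.004, -0.001]]
wrist_force: [-0.7, 0.1, -1.0]
gripper_width: 0.272
```

```bash
python3 goto.py .5908 -.0502 .21 -13.05
```

```text
t 5.98 pos [590.4 -60.7 205.6] F [-0.7  0.1 -1. ] w 0.272
shift [-0.0059  0.0026  0.0138] turn [-0.0004 -0.0004 -0.0012]
```

Call:
play_rows:
  commands:
    - {"fingers": 1, "tx": -0.006, "ty": 0.0026, "tz": 0.0138, "ax": 0, "ay": 0, "az": 0}
    - {"fingers": 1, "tx": -0.006, "ty": 0.0026, "tz": 0.0138, "ax": 0, "ay": 0, "az": 0}
    - {"fingers": 1, "tx": -0.006, "ty": 0.0026, "tz": 0.0138, "ax": 0, "ay": 0, "az": 0}
    - {"fingers": 1, "tx": -0.006, "ty": 0.0026, "tz": 0.0138, "ax": 0, "ay": 0, "az": 0}

```text
time_s: 6.32
tcp_pos: [0.5905, -0.0471, 0.2112]
ee_rot: [[-0.002, -0.974, 0.225], [0.0, 0.225, 0.974], [-1.0, 0.002, -0.0]]
wrist_force: [-0.8, 0.6, -1.1]
gripper_width: 0.277
```

```bash
python3 - <<'E'
from fit import *
import pickle
s=r.sense();print(s['tcp_pos'],s['joint_velocities'].round(2))
p=cap('wrist');pickle.dump(p,open('w5.pkl','wb'))
_,_,W=fit([(p,[(0,0,80)],[[0,0]])],[.57,-.14,-.2])
q=[.5682,-.1476,np.radians(-13.05)]
L=[(a,b,z) for b in (85,60,38,-38,-60,-85) for a,z in ((9,80),(-9,80),(2,68),(-2,68))]+[(0,b,80) for b in (-20,0,20)]
u=proj(p,W(q,L));print(u.min(0),u.max(0))
x,y=170,0;w,h=180,225
im=cv2.resize(p['image'][y:y+h,x:x+w,::-1],None,fx=2.65,fy=2.65,interpolation=cv2.INTER_CUBIC)
im0=im.copy()
for v in u: cv2.circle(im,tuple(int(k) for k in (v-[x,y]+.5)*2.65),2,(0,0,255),-1)
# also rectified top view at z=.08 in housing frame, 4 px/mm, two notches
def rect(z,y0,y1,k=6):
    ys=np.arange(y1,y0,-1/k);xs=np.arange(-25,25,1/k);X,Y=np.meshgrid(xs,ys)
    m=proj(p,W(q,np.c_[X.ravel(),Y.ravel(),np.full(X.size,z)])).reshape(*X.shape,2).astype(np.float32)
    o=cv2.remap(p['image'],m[...,0],m[...,1],cv2.INTER_CUBIC)[:,:,::-1].copy();o[:,150]=(0,0,255);return o
A=np.hstack([rect(z,a,a+60) for z,a in ((80,30),(68,30))]);B=np.hstack([rect(z,a,a+60) for z,a in ((80,-90),(68,-90))])
cv2.imwrite('pics/w5.png',cv2.resize(np.vstack([A,B]),(600,600)))
cv2.imwrite('pics/w5a.png',im)
E
```

```text
[ 0.59054887 -0.0470538   0.21116442] [ 0.52 -0.54  0.23  0.17 -0.13 -0.01]
[248.93094132  -8.91878691] [268.7299654 166.773618 ]
```

View pics/w5.png

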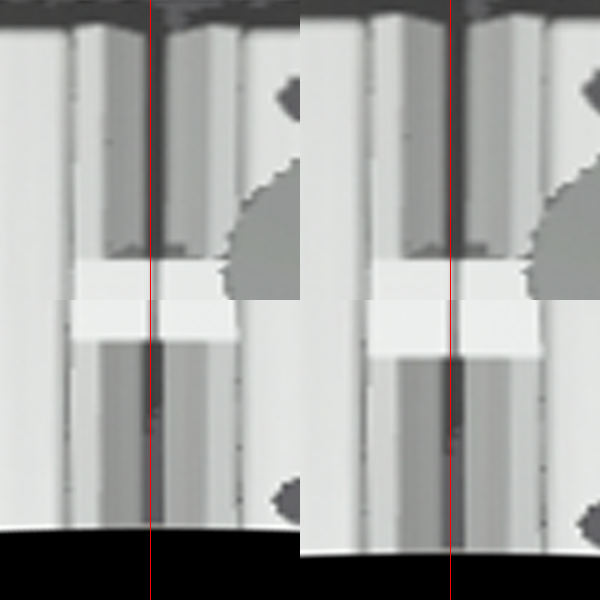

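```bash
cat >> goto.py <<'E'
E
python3 goto.py .5831 -.0895 .184 -13.2
```

```text
t 6.37 pos [590.7 -46.9 211.5] F [ 0.5 -0.2 -1.4] w 0.278
shift [ 0.0367 -0.0029 -0.0577] turn [ 0.0013 -0.0001 -0.0005]
```

Call:
play_rows:
  commands:
    - {"fingers": 1, "tx": 0.018, "ty": -0.0029, "tz": -0.0577, "ax": 0.0013, "ay": 0, "az": 0}
    - {"fingers": 1, "tx": 0.0367, "ty": -0.0029, "tz": -0.0577, "ax": 0.0013, "ay": 0, "az": 0}
    - {"fingers": 1, "tx": 0.0367, "ty": -0.0029, "tz": -0.0577, "ax": 0.0013, "ay": 0, "az": 0}
    - {"fingers": 1, "tx": 0.0367, "ty": -0.0029, "tz": -0.0577, "ax": 0.0013, "ay": 0, "az": 0}
    - {"fingers": 1, "tx": 0.0367, "ty": -0.0029, "tz": -0.0577, "ax": 0.0013, "ay": 0, "az": 0}

```text
time_s: 6.78
tcp_pos: [0.5843, -0.0894, 0.1855]
ee_rot: [[0.001, -0.974, 0.228], [-0.0, 0.228, 0.974], [-1.0, -0.001, 0.0]]
wrist_force: [0.5, 0.4, -1.5]
gripper_width: 0.273
```

Call:
play_rows:
  commands:
    - {"fingers": 1, "tx": 0, "ty": 0, "tz": 0, "ax": 0, "ay": 0, "az": 0}
    - {"fingers": 1, "tx": 0, "ty": 0, "tz": 0, "ax": 0, "ay": 0, "az": 0}
    - {"fingers": 1, "tx": 0, "ty": 0, "tz": 0, "ax": 0, "ay": 0, "az": 0}

```text
time_s: 7.03
tcp_pos: [0.5842, -0.0897, 0.1855]
ee_rot: [[0.001, -0.973, 0.229], [0.0, 0.229, 0.973], [-1.0, -0.001, 0.0]]
wrist_force: [0.1, -0.6, -0.8]
gripper_width: 0.277
```

```bash
python3 goto.py .5831 -.0895 .162 -13.2
```

```text
t 7.03 pos [584.2 -89.7 185.5] F [ 0.1 -0.6 -0.8] w 0.277
shift [ 0.0313  0.0015 -0.0001] turn [-0.0001  0.0001  0.0004]
```

Call:
play_rows:
  commands:
    - {"fingers": 1, "tx": 0.008, "ty": 0.0015, "tz": 0, "ax": 0, "ay": 0, "az": 0}
    - {"fingers": 1, "tx": 0.016, "ty": 0.0015, "tz": 0, "ax": 0, "ay": 0, "az": 0}
    - {"fingers": 1, "tx": 0.024, "ty": 0.0015, "tz": 0, "ax": 0, "ay": 0, "az": 0}
    - {"fingers": 1, "tx": 0.031, "ty": 0.0015, "tz": 0, "ax": 0, "ay": 0, "az": 0}
    - {"fingers": 1, "tx": 0.031, "ty": 0.0015, "tz": 0, "ax": 0, "ay": 0, "az": 0}

```text
time_s: 7.45
tcp_pos: [0.5824, -0.0901, 0.16]
ee_rot: [[-0.002, -0.973, 0.23], [-0.0, 0.23, 0.973], [-1.0, 0.001, -0.0]]
wrist_force: [0.9, -0.7, -0.4]
gripper_width: 0.269
```

Call:
play_rows:
  commands:
    - {"fingers": 1, "tx": 0, "ty": 0, "tz": 0, "ax": 0, "ay": 0, "az": 0}
    - {"fingers": 1, "tx": 0, "ty": 0, "tz": 0, "ax": 0, "ay": 0, "az": 0}
    - {"fingers": 1, "tx": 0, "ty": 0, "tz": 0, "ax": 0, "ay": 0, "az": 0}

```text
time_s: 7.7
tcp_pos: [0.5827, -0.0901, 0.1617]
ee_rot: [[0.0, -0.973, 0.23], [-0.0, 0.23, 0.973], [-1.0, -0.0, 0.0]]
wrist_force: [0.5, 0.8, -2.0]
gripper_width: 0.274
```

```bash
python3 goto.py .5855 -.090 .1457 -13.2
```

```text
t 7.7 pos [582.7 -90.1 161.7] F [ 0.5  0.8 -2. ] w 0.274
shift [ 0.0213 -0.0036  0.001 ] turn [-0.0005  0.      0.    ]
```

Call:
play_rows:
  commands:
    - {"fingers": 1, "tx": 0.0045, "ty": -0.0004, "tz": 0.0, "ax": 0, "ay": 0, "az": 0}
    - {"fingers": 1, "tx": 0.007, "ty": -0.0008, "tz": 0.0, "ax": 0, "ay": 0, "az": 0}
    - {"fingers": 1, "tx": 0.0095, "ty": -0.0012, "tz": 0.0, "ax": 0, "ay": 0, "az": 0}
    - {"fingers": 1, "tx": 0.012, "ty": -0.0016, "tz": 0.0, "ax": 0, "ay": 0, "az": 0}
    - {"fingers": 1, "tx": 0.012, "ty": -0.0016, "tz": 0.0, "ax": 0, "ay": 0, "az": 0}

```text
time_s: 8.12
tcp_pos: [0.5836, -0.0904, 0.1525]
ee_rot: [[-0.0, -0.973, 0.23], [-0.0, 0.23, 0.973], [-1.0, 0.0, -0.0]]
wrist_force: [-1.7, 1.2, 2.5]
gripper_width: 0.279
```

Call:
play_rows:
  commands:
    - {"fingers": 1, "tx": 0, "ty": 0, "tz": 0.0, "ax": 0, "ay": 0, "az": 0}
    - {"fingers": 1, "tx": 0, "ty": 0, "tz": 0.0, "ax": 0, "ay": 0, "az": 0}

```text
time_s: 8.28
tcp_pos: [0.5837, -0.0904, 0.1525]
ee_rot: [[-0.0, -0.973, 0.23], [-0.0, 0.23, 0.973], [-1.0, 0.0, -0.0]]
wrist_force: [-1.9, -0.9, 2.2]
gripper_width: 0.278
```

```bash
python3 goto.py .5855 -.090 .1457 -13.2; python3 -c "
from h import *
s=r.sense();print(s['tcp_pos'],s['ee_rot'],s['wrist_force'],s['moment'])"
```

```text
t 8.28 pos [583.7 -90.4 152.5] F [-1.9 -0.9  2.2] w 0.278
shift [ 0.0091 -0.0023  0.0011] turn [-0.0005 -0.0001 -0.0001]
[ 0.58365541 -0.09043241  0.15254707] [[-3.67142497e-04 -9.73242202e-01  2.29781379e-01]
 [-1.37754680e-04  2.29781442e-01  9.73242246e-01]
 [-9.99999923e-01  3.25665128e-04 -2.18431200e-04]] [-1.92932119 -0.91779526  2.17628546] [ 0.03554549  0.79575789 -0.00385072]
```

Call:
play_rows:
  commands:
    - {"fingers": 1, "tx": 0.003, "ty": -0.0006, "tz": 0.0, "ax": 0, "ay": 0, "az": 0}
    - {"fingers": 1, "tx": 0.006, "ty": -0.0012, "tz": 0.0, "ax": 0, "ay": 0, "az": 0}
    - {"fingers": 1, "tx": 0.009, "ty": -0.0018, "tz": 0.0, "ax": 0, "ay": 0, "az": 0}
    - {"fingers": 1, "tx": 0.009, "ty": -0.0018, "tz": 0.0, "ax": 0, "ay": 0, "az": 0}
    - {"fingers": 1, "tx": 0.009, "ty": -0.0018, "tz": 0.0, "ax": 0, "ay": 0, "az": 0}

```text
time_s: 8.7
tcp_pos: [0.5851, -0.0906, 0.1451]
ee_rot: [[-0.0, -0.973, 0.23], [0.0, 0.23, 0.973], [-1.0, 0.0, 0.0]]
wrist_force: [-1.9, -0.1, 0.1]
gripper_width: 0.272
```

```bash
python3 goto.py .5855 -.090 .1457 -13.2; cat > op.py <<'E'
from fit import *
import sys
q=[.5690,-.1478,np.radians(-13.2)]
_,_,W=fit([(cap('scene'),[(0,0,80)],[[0,0]])],q)
def rect(p,z,y0,y1,x0=-25,x1=30,k=6):
    ys=np.arange(y1,y0,-1/k);xs=np.arange(x0,x1,1/k);X,Y=np.meshgrid(xs,ys)
    m=proj(p,W(q,np.c_[X.ravel(),Y.ravel(),np.full(X.size,z)])).reshape(*X.shape,2).astype(np.float32)
    o=cv2.remap(p['image'],m[...,0],m[...,1],cv2.INTER_CUBIC)[:,:,::-1].copy();o[::12,int(-x0*k)]=(0,0,255);return o
E
python3 - <<'E'
from op import *
p=cap('wrist')
s=r.sense();print(np.linalg.inv(np.array([[np.cos(q[2]),-np.sin(q[2])],[np.sin(q[2]),np.cos(q[2])]]))@(s['tcp_pos'][:2]-q[:2])*1000)
cv2.imwrite('pics/o1.png',cv2.resize(np.hstack([rect(p,80,-90,60),rect(p,68,-90,60)]),(660,600)))
E
```

```text
t 8.7 pos [585.1 -90.6 145.1] F [-1.9 -0.1  0.1] w 0.272
shift [-0.0007 -0.0003  0.0009] turn [-0.0005  0.     -0.0001]
[ 2.64083644 59.323808  ]
```

View pics/o1.png

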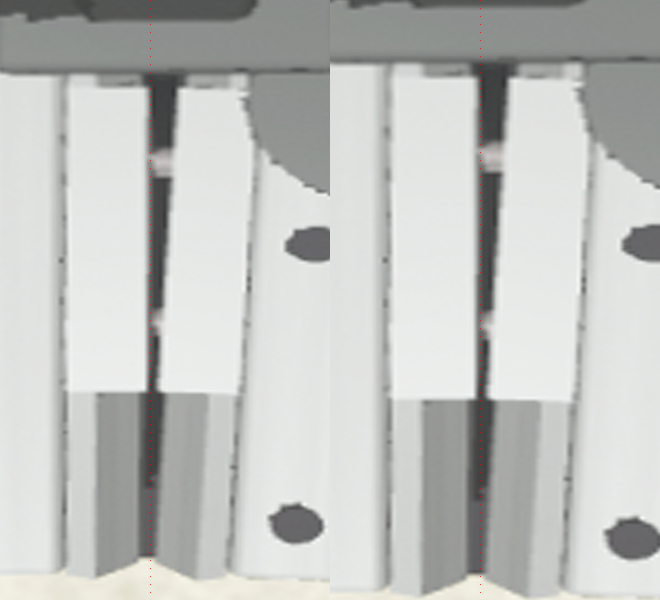

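The left end is opening: the seam gap is about 5 mm at y=+38 and close to its shut width at y=−38. One picture is left to view, so from here I'll measure the gap numerically against the shut picture w5.

```bash
cat >> op.py <<'E'
def gap(p,ys=(-34,34)):
    xs=np.arange(-8,20,.05);Y=[];G=[]
    for y in np.arange(ys[0],ys[1]+.1,2):
        m=proj(p,W(q,np.c_[xs,np.full(xs.size,y),np.full(xs.size,80.)])).astype(np.float32)
        g=cv2.remap(p['image'],m[None,:,0],m[None,:,1],cv2.INTER_LINEAR)[0].astype(float).mean(-1)
        b=np.median(g[:60]); d=(b-g).clip(0)
        if y in (-34,0,30): print(y,'bright',b,'min',g.min())
        k=d>.35*b
        i=np.flatnonzero(k)
        if len(i): G.append((y,xs[i[0]],xs[i[-1]],k.sum()*.05))
    return np.array(G)
E
python3 - <<'E'
from op import *
import pickle
for n in (pickle.load(open('w5.pkl','rb')),cap('wrist')):
    print(np.round(gap(n)[::4],2))
E
```

```text
-34.0 bright 237.0 min 140.0
0.0 bright 236.33333333333334 min 139.66666666666666
30.0 bright 232.66666666666666 min 151.66666666666666
[[-34.    -0.2    0.2    0.45]
 [-26.    -0.1    0.1    0.25]
 [ -4.    -0.25   0.1    0.4 ]
 [  4.    -0.25   0.1    0.4 ]
 [ 12.    -0.3    0.05   0.4 ]
 [ 20.    14.35  14.6    0.3 ]
 [ 34.    12.3   13.     0.75]]
-34.0 bright 235.66666666666666 min 72.0
0.0 bright 230.66666666666666 min 72.33333333333333
30.0 bright 225.66666666666666 min 64.66666666666667
[[-34.    -0.55   1.35   1.95]
 [-26.    -0.5    1.55   2.1 ]
 [-18.    -0.5    1.55   2.1 ]
 [-10.    -0.35  16.6    3.1 ]
 [ -2.    -0.35   2.7    3.1 ]
 [  6.    -0.35   2.95   3.35]
 [ 14.    -0.4    3.45   3.9 ]
 [ 24.    -0.4   19.95   5.9 ]
 [ 32.    -0.25  19.95   8.05]]
```

Call:
play_rows:
  commands:
    - {"fingers": 1, "tx": -0.02, "ty": 0, "tz": 0, "ax": 0, "ay": 0, "az": 0}
    - {"fingers": 1, "tx": -0.04, "ty": 0, "tz": 0, "ax": 0, "ay": 0, "az": 0}
    - {"fingers": 1, "tx": -0.06, "ty": 0, "tz": 0, "ax": 0, "ay": 0, "az": 0}
    - {"fingers": 1, "tx": -0.06, "ty": 0, "tz": 0, "ax": 0, "ay": 0, "az": 0}
    - {"fingers": 1, "tx": -0.06, "ty": 0, "tz": 0, "ax": 0, "ay": 0, "az": 0}

```text
time_s: 9.32
tcp_pos: [0.5858, -0.0905, 0.1911]
ee_rot: [[0.003, -0.973, 0.23], [0.001, 0.23, 0.973], [-1.0, -0.002, 0.001]]
wrist_force: [0.3, -0.5, -1.6]
gripper_width: 0.275
```

```bash
python3 goto.py .5553 -.2062 .188 -13.2
```

```text
t 9.32 pos [585.8 -90.5 191.1] F [ 0.3 -0.5 -1.6] w 0.275
shift [ 0.0039  0.0042 -0.1595] turn [-0.0005  0.0004  0.0008]
```

Call:
play_rows:
  commands:
    - {"fingers": 1, "tx": 0.002, "ty": 0.0042, "tz": -0.1595, "ax": 0, "ay": 0, "az": 0}
    - {"fingers": 1, "tx": 0.002, "ty": 0.0042, "tz": -0.1595, "ax": 0, "ay": 0, "az": 0}
    - {"fingers": 1, "tx": 0.002, "ty": 0.0042, "tz": -0.1595, "ax": 0, "ay": 0, "az": 0}
    - {"fingers": 1, "tx": 0.002, "ty": 0.0042, "tz": -0.1595, "ax": 0, "ay": 0, "az": 0}
    - {"fingers": 1, "tx": 0.002, "ty": 0.0042, "tz": -0.1595, "ax": 0, "ay": 0, "az": 0}

```text
time_s: 9.73
tcp_pos: [0.5533, -0.208, 0.1875]
ee_rot: [[-0.002, -0.972, 0.233], [0.001, 0.233, 0.972], [-1.0, 0.002, 0.0]]
wrist_force: [0.6, 0.9, -1.0]
gripper_width: 0.272
```

Call:
play_rows:
  commands:
    - {"fingers": 1, "tx": 0, "ty": 0, "tz": 0, "ax": 0, "ay": 0, "az": 0}
    - {"fingers": 1, "tx": 0, "ty": 0, "tz": 0, "ax": 0, "ay": 0, "az": 0}
    - {"fingers": 1, "tx": 0, "ty": 0, "tz": 0, "ax": 0, "ay": 0, "az": 0}
    - {"fingers": 1, "tx": 0, "ty": 0, "tz": 0, "ax": 0, "ay": 0, "az": 0}

```text
time_s: 10.07
tcp_pos: [0.555, -0.2053, 0.1891]
ee_rot: [[-0.0, -0.974, 0.228], [0.0, 0.228, 0.974], [-1.0, 0.0, 0.0]]
wrist_force: [0.4, 0.0, -1.0]
gripper_width: 0.275
```

```bash
python3 goto.py .5555 -.2063 .1617 -13.2
```

```text
t 10.07 pos [ 555.  -205.3  189.1] F [ 0.4  0.  -1. ] w 0.275
shift [ 0.0366 -0.001  -0.0011] turn [ 0.0001  0.     -0.    ]
```

Call:
play_rows:
  commands:
    - {"fingers": 1, "tx": 0.01, "ty": -0.001, "tz": -0.001, "ax": 0, "ay": 0, "az": 0}
    - {"fingers": 1, "tx": 0.02, "ty": -0.001, "tz": -0.001, "ax": 0, "ay": 0, "az": 0}
    - {"fingers": 1, "tx": 0.03, "ty": -0.001, "tz": -0.001, "ax": 0, "ay": 0, "az": 0}
    - {"fingers": 1, "tx": 0.036, "ty": -0.001, "tz": -0.001, "ax": 0, "ay": 0, "az": 0}
    - {"fingers": 1, "tx": 0.036, "ty": -0.001, "tz": -0.001, "ax": 0, "ay": 0, "az": 0}

```text
time_s: 10.48
tcp_pos: [0.5546, -0.2071, 0.1607]
ee_rot: [[-0.002, -0.973, 0.23], [0.0, 0.23, 0.973], [-1.0, 0.002, -0.0]]
wrist_force: [0.4, 0.6, -0.7]
gripper_width: 0.274
```

Call:
play_rows:
  commands:
    - {"fingers": 1, "tx": 0, "ty": 0, "tz": 0, "ax": 0, "ay": 0, "az": 0}
    - {"fingers": 1, "tx": 0, "ty": 0, "tz": 0, "ax": 0, "ay": 0, "az": 0}

```text
time_s: 10.65
tcp_pos: [0.5552, -0.2074, 0.1623]
ee_rot: [[-0.0, -0.973, 0.23], [-0.0, 0.23, 0.973], [-1.0, 0.0, -0.0]]
wrist_force: [-0.0, -0.3, -0.8]
gripper_width: 0.275
```

```bash
python3 goto.py .5563 -.2063 .1525 -13.2
```

```text
t 10.65 pos [ 555.2 -207.4  162.3] F [-0.  -0.3 -0.8] w 0.275
shift [ 0.0131 -0.0012  0.0017] turn [-0.0005 -0.     -0.    ]
```

Call:
play_rows:
  commands:
    - {"fingers": 1, "tx": 0.0045, "ty": -0.0003, "tz": 0.0005, "ax": 0, "ay": 0, "az": 0}
    - {"fingers": 1, "tx": 0.007, "ty": -0.0007, "tz": 0.0005, "ax": 0, "ay": 0, "az": 0}
    - {"fingers": 1, "tx": 0.0095, "ty": -0.0011, "tz": 0.0005, "ax": 0, "ay": 0, "az": 0}
    - {"fingers": 1, "tx": 0.0125, "ty": -0.0016, "tz": 0.0005, "ax": 0, "ay": 0, "az": 0}
    - {"fingers": 1, "tx": 0.0125, "ty": -0.0016, "tz": 0.0005, "ax": 0, "ay": 0, "az": 0}

```text
time_s: 11.07
tcp_pos: [0.556, -0.2072, 0.1526]
ee_rot: [[-0.001, -0.973, 0.23], [0.0, 0.23, 0.973], [-1.0, 0.001, -0.0]]
wrist_force: [-1.9, -0.3, 2.2]
gripper_width: 0.271
```

Call:
play_rows:
  commands:
    - {"fingers": 1, "tx": 0.003, "ty": -0.0006, "tz": 0.0, "ax": 0, "ay": 0, "az": 0}
    - {"fingers": 1, "tx": 0.006, "ty": -0.0012, "tz": 0.0, "ax": 0, "ay": 0, "az": 0}
    - {"fingers": 1, "tx": 0.009, "ty": -0.0018, "tz": 0.0, "ax": 0, "ay": 0, "az": 0}
    - {"fingers": 1, "tx": 0.009, "ty": -0.0018, "tz": 0.0, "ax": 0, "ay": 0, "az": 0}
    - {"fingers": 1, "tx": 0.009, "ty": -0.0018, "tz": 0.0, "ax": 0, "ay": 0, "az": 0}

```text
time_s: 11.48
tcp_pos: [0.5574, -0.2075, 0.1454]
ee_rot: [[-0.001, -0.973, 0.23], [0.0, 0.23, 0.973], [-1.0, 0.001, 0.0]]
wrist_force: [-3.3, -0.2, -1.3]
gripper_width: 0.275
```

```bash
python3 goto.py .5605 -.2075 .132 -13.2
```

```text
t 11.48 pos [ 557.4 -207.5  145.4] F [-3.3 -0.2 -1.3] w 0.275
shift [ 0.0179 -0.004   0.0009] turn [-0.0005  0.     -0.0003]
```

Call:
play_rows:
  commands:
    - {"fingers": 1, "tx": 0.0035, "ty": -0.0007, "tz": 0.0, "ax": 0, "ay": 0, "az": 0}
    - {"fingers": 1, "tx": 0.007, "ty": -0.0014, "tz": 0.0, "ax": 0, "ay": 0, "az": 0}
    - {"fingers": 1, "tx": 0.0105, "ty": -0.0021, "tz": 0.0, "ax": 0, "ay": 0, "az": 0}
    - {"fingers": 1, "tx": 0.014, "ty": -0.0028, "tz": 0.0, "ax": 0, "ay": 0, "az": 0}
    - {"fingers": 1, "tx": 0.018, "ty": -0.0036, "tz": 0.0, "ax": 0, "ay": 0, "az": 0}

```text
time_s: 11.9
tcp_pos: [0.56, -0.2081, 0.1324]
ee_rot: [[-0.001, -0.973, 0.23], [0.0, 0.23, 0.973], [-1.0, 0.001, -0.0]]
wrist_force: [-5.0, 1.4, 3.6]
gripper_width: 0.277
```

Call:
play_rows:
  commands:
    - {"fingers": 1, "tx": 0, "ty": 0, "tz": 0.0, "ax": 0, "ay": 0, "az": 0}
    - {"fingers": 1, "tx": 0, "ty": 0, "tz": 0.0, "ax": 0, "ay": 0, "az": 0}
    - {"fingers": 1, "tx": 0, "ty": 0, "tz": 0.0, "ax": 0, "ay": 0, "az": 0}

```text
time_s: 12.15
tcp_pos: [0.5601, -0.2081, 0.1318]
ee_rot: [[-0.001, -0.973, 0.23], [0.0, 0.23, 0.973], [-1.0, 0.001, 0.0]]
wrist_force: [-3.1, 0.3, -1.6]
gripper_width: 0.275
```

Call:
play_rows:
  commands:
    - {"fingers": 1, "tx": -0.02, "ty": 0, "tz": 0, "ax": 0, "ay": 0, "az": 0}
    - {"fingers": 1, "tx": -0.04, "ty": 0, "tz": 0, "ax": 0, "ay": 0, "az": 0}
    - {"fingers": 1, "tx": -0.076, "ty": 0, "tz": 0, "ax": 0, "ay": 0, "az": 0}
    - {"fingers": 1, "tx": -0.076, "ty": 0, "tz": 0, "ax": 0, "ay": 0, "az": 0}
    - {"fingers": 1, "tx": -0.076, "ty": 0, "tz": 0, "ax": 0, "ay": 0, "az": 0}

```text
time_s: 12.57
tcp_pos: [0.5629, -0.2083, 0.1919]
ee_rot: [[0.008, -0.973, 0.229], [-0.001, 0.229, 0.973], [-1.0, -0.008, 0.001]]
wrist_force: [0.1, 0.1, -2.1]
gripper_width: 0.275
```

```bash
python3 goto.py .5855 -.0900 .188 -13.2
```

```text
t 12.57 pos [ 562.9 -208.3  191.9] F [ 0.1  0.1 -2.1] w 0.275
shift [0.0053 0.0069 0.1604] turn [-0.0004  0.0003  0.0026]
```

Call:
play_rows:
  commands:
    - {"fingers": 1, "tx": 0.0, "ty": 0.0035, "tz": 0.1606, "ax": 0, "ay": 0, "az": 0}
    - {"fingers": 1, "tx": 0.0, "ty": 0.0035, "tz": 0.1606, "ax": 0, "ay": 0, "az": 0}
    - {"fingers": 1, "tx": 0.0, "ty": 0.0035, "tz": 0.1606, "ax": 0, "ay": 0, "az": 0}
    - {"fingers": 1, "tx": 0.0, "ty": 0.0035, "tz": 0.1606, "ax": 0, "ay": 0, "az": 0}
    - {"fingers": 1, "tx": 0.0, "ty": 0.0035, "tz": 0.1606, "ax": 0, "ay": 0, "az": 0}

```text
time_s: 12.98
tcp_pos: [0.5862, -0.0881, 0.1886]
ee_rot: [[0.0, -0.974, 0.226], [0.0, 0.226, 0.974], [-1.0, -0.0, 0.0]]
wrist_force: [-0.1, -0.5, -0.8]
gripper_width: 0.273
```

Call:
play_rows:
  commands:
    - {"fingers": 1, "tx": 0, "ty": 0, "tz": 0, "ax": 0, "ay": 0, "az": 0}
    - {"fingers": 1, "tx": 0, "ty": 0, "tz": 0, "ax": 0, "ay": 0, "az": 0}
    - {"fingers": 1, "tx": 0, "ty": 0, "tz": 0, "ax": 0, "ay": 0, "az": 0}
    - {"fingers": 1, "tx": 0, "ty": 0, "tz": 0, "ax": 0, "ay": 0, "az": 0}

```text
time_s: 13.32
tcp_pos: [0.5853, -0.0913, 0.1895]
ee_rot: [[-0.0, -0.973, 0.231], [0.0, 0.231, 0.973], [-1.0, 0.0, 0.0]]
wrist_force: [-0.2, 0.2, -2.2]
gripper_width: 0.277
```

```bash
python3 goto.py .5853 -.0900 .150 -13.2; python3 - <<'E'
from op import *
import pickle
p=cap('wrist');pickle.dump(p,open('w6.pkl','wb'))
print(np.round(gap(p)[::4],2))
E
```

```text
t 13.32 pos [585.3 -91.3 189.5] F [-0.2  0.2 -2.2] w 0.277
shift [0.0526 0.0004 0.0017] turn [-0.001  0.    -0.   ]
-34.0 bright 233.66666666666666 min 67.0
0.0 bright 229.0 min 69.0
30.0 bright 224.66666666666666 min 64.66666666666667
[[-34.    -0.4    9.25   9.7 ]
 [-26.    -0.35   8.9    9.3 ]
 [-18.    -0.3    8.35   8.7 ]
 [-10.    -0.35   8.2    8.6 ]
 [ -2.    -0.25   7.9    8.2 ]
 [  6.    -0.25   7.5    7.8 ]
 [ 14.    -0.25   7.3    7.6 ]
 [ 24.    -0.25   6.7    7.  ]
 [ 32.    -0.3    6.5    6.85]]
```

Call:
play_rows:
  commands:
    - {"fingers": 1, "tx": 0.015, "ty": 0.0, "tz": 0.001, "ax": 0, "ay": 0, "az": 0}
    - {"fingers": 1, "tx": 0.03, "ty": 0.0, "tz": 0.001, "ax": 0, "ay": 0, "az": 0}
    - {"fingers": 1, "tx": 0.045, "ty": 0.0, "tz": 0.001, "ax": 0, "ay": 0, "az": 0}
    - {"fingers": 1, "tx": 0.055, "ty": 0.0, "tz": 0.001, "ax": 0, "ay": 0, "az": 0}
    - {"fingers": 1, "tx": 0.055, "ty": 0.0, "tz": 0.001, "ax": 0, "ay": 0, "az": 0}

```text
time_s: 13.83
tcp_pos: [0.5852, -0.0899, 0.147]
ee_rot: [[-0.002, -0.973, 0.23], [-0.0, 0.23, 0.973], [-1.0, 0.002, -0.001]]
wrist_force: [-0.7, -1.0, -0.6]
gripper_width: 0.273
```

```bash
python3 goto.py .5880 -.0905 .1313 -13.2
```

```text
t 13.83 pos [585.2 -89.9 147. ] F [-0.7 -1.  -0.6] w 0.273
shift [ 0.0209 -0.0038  0.0001] turn [-0.0007 -0.0002 -0.0005]
```

Call:
play_rows:
  commands:
    - {"fingers": 1, "tx": 0.004, "ty": -0.0007, "tz": 0.0, "ax": 0, "ay": 0, "az": 0}
    - {"fingers": 1, "tx": 0.008, "ty": -0.0014, "tz": 0.0, "ax": 0, "ay": 0, "az": 0}
    - {"fingers": 1, "tx": 0.012, "ty": -0.0022, "tz": 0.0, "ax": 0, "ay": 0, "az": 0}
    - {"fingers": 1, "tx": 0.016, "ty": -0.003, "tz": 0.0, "ax": 0, "ay": 0, "az": 0}
    - {"fingers": 1, "tx": 0.021, "ty": -0.004, "tz": 0.0, "ax": 0, "ay": 0, "az": 0}

```text
time_s: 14.25
tcp_pos: [0.5879, -0.0902, 0.1328]
ee_rot: [[-0.001, -0.973, 0.23], [0.0, 0.23, 0.973], [-1.0, 0.001, -0.0]]
wrist_force: [-5.0, 0.4, 3.3]
gripper_width: 0.272
```

Call:
play_rows:
  commands:
    - {"fingers": 1, "tx": 0, "ty": 0, "tz": 0.0, "ax": 0, "ay": 0, "az": 0}
    - {"fingers": 1, "tx": 0, "ty": 0, "tz": 0.0, "ax": 0, "ay": 0, "az": 0}
    - {"fingers": 1, "tx": 0, "ty": 0, "tz": 0.0, "ax": 0, "ay": 0, "az": 0}

```text
time_s: 14.5
tcp_pos: [0.588, -0.0903, 0.132]
ee_rot: [[-0.001, -0.973, 0.23], [0.0, 0.23, 0.973], [-1.0, 0.001, -0.0]]
wrist_force: [-3.6, -0.2, -0.5]
gripper_width: 0.275
```

Call:
play_rows:
  commands:
    - {"fingers": 1, "tx": -0.02, "ty": 0, "tz": 0, "ax": 0, "ay": 0, "az": 0}
    - {"fingers": 1, "tx": -0.04, "ty": 0, "tz": 0, "ax": 0, "ay": 0, "az": 0}
    - {"fingers": 1, "tx": -0.09, "ty": 0, "tz": 0, "ax": 0, "ay": 0, "az": 0}
    - {"fingers": 1, "tx": -0.1, "ty": 0, "tz": 0, "ax": 0, "ay": 0, "az": 0}
    - {"fingers": 1, "tx": -0.1, "ty": 0, "tz": 0, "ax": 0, "ay": 0, "az": 0}

```text
time_s: 14.92
tcp_pos: [0.592, -0.0902, 0.2118]
ee_rot: [[0.012, -0.973, 0.229], [0.0, 0.229, 0.973], [-1.0, -0.011, 0.003]]
wrist_force: [0.4, -0.6, -1.6]
gripper_width: 0.278
```

```bash
python3 goto.py .5213 .1288 .2 8.07; python3 - <<'E'
from op import *
import pickle
p=cap('wrist');pickle.dump(p,open('w7.pkl','wb'))
print(np.round(gap(p)[::4],2))
E
```

```text
t 14.92 pos [592.  -90.2 211.8] F [ 0.4 -0.6 -1.6] w 0.278
shift [0.0146 0.1589 0.2626] turn [-0.1184  0.0002  0.0038]
-34.0 bright 233.66666666666666 min 69.33333333333333
0.0 bright 229.33333333333334 min 70.0
30.0 bright 225.0 min 66.66666666666667
[[-34.    -0.45  10.35  10.85]
 [-26.    -0.35  10.35  10.75]
 [-18.    -0.3   10.25  10.6 ]
 [-10.    -0.4   10.4   10.85]
 [ -2.    -0.25  10.25  10.55]
 [  6.    -0.3   10.25  10.6 ]
 [ 14.    -0.3   10.25  10.6 ]
 [ 24.    -0.15  10.3   10.5 ]
 [ 32.    -0.25  10.35  10.65]]
```

Call:
play_rows:
  commands:
    - {"fingers": 1, "tx": 0, "ty": 0.1537, "tz": 0.2639, "ax": -0.1184, "ay": 0, "az": 0}
    - {"fingers": 1, "tx": 0, "ty": 0.1537, "tz": 0.2639, "ax": -0.1184, "ay": 0, "az": 0}
    - {"fingers": 1, "tx": 0, "ty": 0.1537, "tz": 0.2639, "ax": -0.1184, "ay": 0, "az": 0}
    - {"fingers": 1, "tx": 0, "ty": 0.1537, "tz": 0.2639, "ax": -0.1184, "ay": 0, "az": 0}
    - {"fingers": 1, "tx": 0, "ty": 0.1537, "tz": 0.2639, "ax": -0.1184, "ay": 0, "az": 0}

```text
time_s: 15.43
tcp_pos: [0.5265, 0.1104, 0.2057]
ee_rot: [[-0.002, -0.99, -0.139], [-0.001, -0.139, 0.99], [-1.0, 0.002, -0.0]]
wrist_force: [0.6, 0.7, -1.3]
gripper_width: 0.276
```

```bash
python3 goto.py .5213 .1288 .205 8.07
```

```text
t 15.43 pos [526.5 110.4 205.7] F [ 0.6  0.7 -1.3] w 0.276
shift [0.0009 0.0034 0.0253] turn [-0.0004 -0.0001 -0.0007]
```

Call:
play_rows:
  commands:
    - {"fingers": 1, "tx": 0, "ty": 0.0034, "tz": 0.025, "ax": 0, "ay": 0, "az": 0}
    - {"fingers": 1, "tx": 0, "ty": 0.0034, "tz": 0.025, "ax": 0, "ay": 0, "az": 0}
    - {"fingers": 1, "tx": 0, "ty": 0.0034, "tz": 0.025, "ax": 0, "ay": 0, "az": 0}
    - {"fingers": 1, "tx": 0, "ty": 0.0034, "tz": 0.025, "ax": 0, "ay": 0, "az": 0}
    - {"fingers": 1, "tx": 0, "ty": 0.0034, "tz": 0.025, "ax": 0, "ay": 0, "az": 0}

```text
time_s: 15.85
tcp_pos: [0.5227, 0.1263, 0.2068]
ee_rot: [[-0.001, -0.99, -0.138], [-0.001, -0.138, 0.99], [-1.0, 0.001, -0.001]]
wrist_force: [0.4, 1.2, -1.6]
gripper_width: 0.274
```

```bash
python3 goto.py .5213 .1288 .18 8.07
```

```text
t 15.85 pos [522.7 126.3 206.8] F [ 0.4  1.2 -1.6] w 0.274
shift [0.0357 0.0014 0.0036] turn [-0.0007 -0.0002 -0.0004]
```

Call:
play_rows:
  commands:
    - {"fingers": 1, "tx": 0.035, "ty": 0.0014, "tz": 0.0036, "ax": -0.0007, "ay": 0, "az": 0}
    - {"fingers": 1, "tx": 0.035, "ty": 0.0014, "tz": 0.0036, "ax": -0.0007, "ay": 0, "az": 0}
    - {"fingers": 1, "tx": 0.035, "ty": 0.0014, "tz": 0.0036, "ax": -0.0007, "ay": 0, "az": 0}
    - {"fingers": 1, "tx": 0.035, "ty": 0.0014, "tz": 0.0036, "ax": -0.0007, "ay": 0, "az": 0}

```text
time_s: 16.18
tcp_pos: [0.5219, 0.129, 0.1819]
ee_rot: [[0.0, -0.99, -0.141], [-0.0, -0.141, 0.99], [-1.0, -0.0, -0.001]]
wrist_force: [0.0, -0.7, -1.8]
gripper_width: 0.277
```

```bash
python3 goto.py .5213 .1288 .104 8.07;python3 - <<'E'
from h import *
p=cap('wrist');
cv2.imwrite('pics/st.png',cv2.resize(p['image'][100:300,130:400,::-1],(800,593)))
E
```

```text
t 16.18 pos [521.9 129.  181.9] F [ 0.  -0.7 -1.8] w 0.277
shift [ 0.1038  0.0008 -0.0002] turn [ 0.0002 -0.0002  0.0001]
```

Position matches the pick pose to within 1 mm. I'll lower in steps and watch the force.

Call:
play_rows:
  commands:
    - {"fingers": 1, "tx": 0.02, "ty": 0.0006, "tz": 0, "ax": 0, "ay": 0, "az": 0}
    - {"fingers": 1, "tx": 0.04, "ty": 0.0006, "tz": 0, "ax": 0, "ay": 0, "az": 0}
    - {"fingers": 1, "tx": 0.06, "ty": 0.0006, "tz": 0, "ax": 0, "ay": 0, "az": 0}
    - {"fingers": 1, "tx": 0.08, "ty": 0.0006, "tz": 0, "ax": 0, "ay": 0, "az": 0}
    - {"fingers": 1, "tx": 0.09, "ty": 0.0006, "tz": 0, "ax": 0, "ay": 0, "az": 0}

```text
time_s: 16.65
tcp_pos: [0.5207, 0.1294, 0.1132]
ee_rot: [[-0.001, -0.99, -0.141], [-0.0, -0.141, 0.99], [-1.0, 0.001, -0.0]]
wrist_force: [-0.9, -0.2, -1.3]
gripper_width: 0.271
```

Call:
play_rows:
  commands:
    - {"fingers": 1, "tx": 0.006, "ty": 0, "tz": 0, "ax": 0, "ay": 0, "az": 0}
    - {"fingers": 1, "tx": 0.012, "ty": 0, "tz": 0, "ax": 0, "ay": 0, "az": 0}
    - {"fingers": 1, "tx": 0.012, "ty": 0, "tz": 0, "ax": 0, "ay": 0, "az": 0}
    - {"fingers": 1, "tx": 0.012, "ty": 0, "tz": 0, "ax": 0, "ay": 0, "az": 0}

```text
time_s: 16.98
tcp_pos: [0.5213, 0.1299, 0.1055]
ee_rot: [[0.001, -0.99, -0.142], [0.0, -0.142, 0.99], [-1.0, -0.001, 0.0]]
wrist_force: [0.6, 0.1, -1.0]
gripper_width: 0.28
```

```bash
python3 goto.py .5213 .1288 .1028 8.07
```

```text
t 16.98 pos [521.3 129.9 105.5] F [ 0.6  0.1 -1. ] w 0.28
shift [ 0.0036  0.0003 -0.0015] turn [0.0005 0.0001 0.0004]
```

Call:
play_rows:
  commands:
    - {"fingers": 1, "tx": 0.0018, "ty": 0, "tz": -0.0012, "ax": 0, "ay": 0, "az": 0}
    - {"fingers": 1, "tx": 0.0036, "ty": 0, "tz": -0.0012, "ax": 0, "ay": 0, "az": 0}
    - {"fingers": 1, "tx": 0.0036, "ty": 0, "tz": -0.0012, "ax": 0, "ay": 0, "az": 0}
    - {"fingers": 1, "tx": 0.0036, "ty": 0, "tz": -0.0012, "ax": 0, "ay": 0, "az": 0}

```text
time_s: 17.32
tcp_pos: [0.5214, 0.129, 0.1028]
ee_rot: [[0.001, -0.99, -0.142], [0.0, -0.142, 0.99], [-1.0, -0.001, 0.0]]
wrist_force: [0.5, -0.4, 1.2]
gripper_width: 0.276
```

Fz rose by about 2.5 N, so the collar is sitting on the rim. I'll release it.

Call:
play_rows:
  commands:
    - {"fingers": -1, "tx": 0, "ty": 0, "tz": 0, "ax": 0, "ay": 0, "az": 0}
    - {"fingers": -1, "tx": 0, "ty": 0, "tz": 0, "ax": 0, "ay": 0, "az": 0}
    - {"fingers": -1, "tx": 0, "ty": 0, "tz": 0, "ax": 0, "ay": 0, "az": 0}
    - {"fingers": -1, "tx": 0, "ty": 0, "tz": 0, "ax": 0, "ay": 0, "az": 0}
    - {"fingers": -1, "tx": 0, "ty": 0, "tz": 0, "ax": 0, "ay": 0, "az": 0}

```text
time_s: 17.73
tcp_pos: [0.5209, 0.1288, 0.1022]
ee_rot: [[-0.0, -0.99, -0.142], [-0.0, -0.142, 0.99], [-1.0, 0.0, -0.0]]
wrist_force: [0.0, 0.0, -0.3]
gripper_width: 0.571
```

Call:
play_rows:
  commands:
    - {"fingers": -1, "tx": 0, "ty": 0, "tz": 0, "ax": 0, "ay": 0, "az": 0}
    - {"fingers": -1, "tx": 0, "ty": 0, "tz": 0, "ax": 0, "ay": 0, "az": 0}
    - {"fingers": -1, "tx": 0, "ty": 0, "tz": 0, "ax": 0, "ay": 0, "az": 0}
    - {"fingers": -1, "tx": 0, "ty": 0, "tz": 0, "ax": 0, "ay": 0, "az": 0}

```text
time_s: 18.07
tcp_pos: [0.521, 0.1288, 0.1022]
ee_rot: [[0.0, -0.99, -0.142], [0.0, -0.142, 0.99], [-1.0, -0.0, 0.0]]
wrist_force: [0.9, 0.6, -0.1]
gripper_width: 0.87
```

Call:
play_rows:
  commands:
    - {"fingers": -1, "tx": -0.03, "ty": 0, "tz": 0, "ax": 0, "ay": 0, "az": 0}
    - {"fingers": -1, "tx": -0.06, "ty": 0, "tz": 0, "ax": 0, "ay": 0, "az": 0}
    - {"fingers": -1, "tx": -0.1, "ty": 0, "tz": 0, "ax": 0, "ay": 0, "az": 0}
    - {"fingers": -1, "tx": -0.14, "ty": 0, "tz": 0, "ax": 0, "ay": 0, "az": 0}
    - {"fingers": -1, "tx": -0.18, "ty": 0, "tz": 0, "ax": 0, "ay": 0, "az": 0}

```text
time_s: 18.48
tcp_pos: [0.5207, 0.1286, 0.2385]
ee_rot: [[-0.0, -0.99, -0.142], [-0.0, -0.142, 0.99], [-1.0, 0.0, -0.0]]
wrist_force: [1.0, 0.6, -0.8]
gripper_width: 0.997
```

Call:
play_rows:
  commands:
    - {"fingers": -1, "tx": 0, "ty": 0, "tz": 0.14, "ax": 0, "ay": 0, "az": 0}
    - {"fingers": -1, "tx": 0, "ty": 0, "tz": 0.14, "ax": 0, "ay": 0, "az": 0}
    - {"fingers": -1, "tx": 0, "ty": 0, "tz": 0.14, "ax": 0, "ay": 0, "az": 0}
    - {"fingers": -1, "tx": 0, "ty": 0, "tz": 0.14, "ax": 0, "ay": 0, "az": 0}
    - {"fingers": -1, "tx": 0, "ty": 0, "tz": 0.14, "ax": 0, "ay": 0, "az": 0}

```text
time_s: 18.9
tcp_pos: [0.5056, 0.2337, 0.2369]
ee_rot: [[-0.001, -0.99, -0.144], [-0.0, -0.144, 0.99], [-1.0, 0.001, -0.0]]
wrist_force: [-0.2, 0.7, -0.2]
gripper_width: 1.0
```

```bash
python3 - <<'E'
from h import *
p=cap('wrist');u=proj(p,[[.5213,.1288,.12]])[0];x,y=np.clip(np.round(u-[70,70]).astype(int),0,[372,244])
a=cv2.resize(p['image'][y:y+140,x:x+140],(300,300))
b=cv2.resize(cap('side')['image'][120:320,180:430],(475,300)); c=cv2.resize(cap('scene')['image'][130:290,80:420],(475,300))
o=np.zeros((600,775,3),np.uint8);o[:300,:300]=a;o[:300,300:]=b;o[300:,300:]=c
cv2.imwrite('pics/final.png',o[:,:,::-1]);print(u,r.sense()['time_s'],r.sense()['tcp_pos'])
E
```

```text
[259.37107289  69.73675935] 19.05 [0.50601804 0.23195275 0.23705039]
```

View pics/final.png

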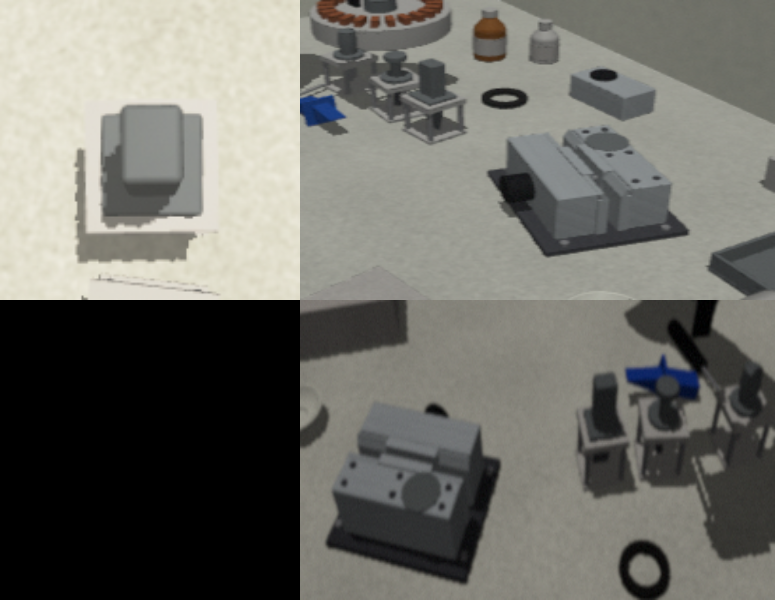

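Call:
play_rows:
  commands:
    - {"fingers": -1, "tx": 0, "ty": 0, "tz": 0, "ax": 0, "ay": 0, "az": 0}
    - {"fingers": -1, "tx": 0, "ty": 0, "tz": 0, "ax": 0, "ay": 0, "az": 0}
    - {"fingers": -1, "tx": 0, "ty": 0, "tz": 0, "ax": 0, "ay": 0, "az": 0}

```text
time_s: 19.3
tcp_pos: [0.5063, 0.2321, 0.2373]
ee_rot: [[0.0, -0.99, -0.141], [0.0, -0.141, 0.99], [-1.0, -0.0, 0.0]]
wrist_force: [-0.0, 0.1, -0.3]
gripper_width: 1.003
```

```bash
python3 -c "
from station import job
print(job.finish_job())"
```

```text
the job is handed in; nothing more can be done
None
```

The loose half is now about 10.2 mm off at both ends, and the wedge is back upright in the stand it came from. I handed the job in at about 19 s.

- **Opening:** I drove the left end to about 5.2 mm, then the right to about 10.3 mm, then the left to about 10.2 mm. The ends were never more than about 5 mm apart.
- **Last checks on the housing:** The seam gap measured in the wrist picture is even along its length, about 10.2 mm wider than when shut. The wedge depth gave a similar figure, about 10.5 mm. The arm was still settling when I took that picture.
- **Forces:** The highest wrist force I read was about 6 N. Only the wedge touched the housing.
- **Wedge in the stand:** The final pictures show the collar on the rim and the gripper open and clear of everything.
- **Unexplained:** The blue look-alike wedge was standing at the start but was lying on the table by the time I came over the stand. I felt no contact and did not find out why. I left it there, and it has not fallen off the table.

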